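# Put the shoe parts away in the dial organiser

### The job

Put the loose parts on the mat away: for each scoop that holds anything, turn the organiser's dial cover until its opening is over the compartment that already has that kind of part, and empty the whole scoop into it (heel blocks, wedges and bobbins each to their own). Then turn the cover so that its opening lies fully over the white deck, closing every compartment, and leave all scoops standing flat on the bench mat. Leave everything else on the bench where it is.

Things in the scene. Friction and masses are not known exactly. Their poses are not given: they have to be found in the camera images.
- organiser: Round grey parts organiser fixed to the bench, 280 mm across, 92 mm high. Origin: on its vertical axis at the bench surface, z up. Walls along its own +x, +y, -x, -y part it into quarters (floor 5 mm, inside radius 136 mm): x>0,y>0 holds stock heel blocks; x<0,y>0 wooden wedges; x<0,y<0 white bobbins; x>0,y<0 is decked over in white, the closed place.
- heel_bay (a point): Middle of the compartment with the heel blocks, 86 mm from the organiser's axis, at the level of the organiser's top edge (92 mm above the bench).
- wedge_bay (a point): The same for the compartment with the wooden wedges.
- bobbin_bay (a point): The same for the compartment with the bobbins.
- blank_deck (a point): The same for the decked-over, closed quarter.
- opening (a point): Middle of the only opening in the clear dial cover, at the cover's upper face (96 mm above the bench), 86 mm from the axis; turns with the cover. The opening is a sector 64 degrees wide, 46 to 127 mm from the axis, so about 90 mm wide at its middle, with a black collar 14 mm above the cover (top 110 mm above the bench).
- dial_knob (a point): Middle of the cover's black bar knob, on the axis, 120 mm above the bench. Its x axis lies along the bar and points at the opening, z up. Bar 72 mm long, 16 mm wide, 34 mm high (103 to 137 mm above the bench). The cover turns endlessly either way, stiffly (0.12 N m), and stays where it is left.
- bench_mat: Black rubber bench mat, fixed, 270 mm (its x) by 450 mm (its y), 3 mm thick. Origin: centre of its underside.
- scoop_heels: Steel scoop for heel blocks (may be empty), about 0.26 kg, 180 x 78 mm, floor 3 mm, side walls 27 mm high, back wall at +x, open mouth without lip at -x. Origin: centre of underside; x from mouth to back, z up. Wooden grip above it along x: 18 mm wide (y), 50 to 72 mm above the underside, x = -21 to +88 mm; balances near x = +15. Starts on the mat, mouth roughly to the robot. Parts slide at 15 to 25 degrees of tip.
- scoop_wedges: Steel scoop for wooden wedges (may be empty), about 0.26 kg, 180 x 78 mm, floor 3 mm, side walls 27 mm high, back wall at +x, open mouth without lip at -x. Origin: centre of underside; x from mouth to back, z up. Wooden grip above it along x: 18 mm wide (y), 50 to 72 mm above the underside, x = -21 to +88 mm; balances near x = +15. Starts on the mat, mouth roughly to the robot. Parts slide at 15 to 25 degrees of tip.
- scoop_bobbins: Steel scoop for bobbins (may be empty), about 0.26 kg, 180 x 78 mm, floor 3 mm, side walls 27 mm high, back wall at +x, open mouth without lip at -x. Origin: centre of underside; x from mouth to back, z up. Wooden grip above it along x: 18 mm wide (y), 50 to 72 mm above the underside, x = -21 to +88 mm; balances near x = +15. Starts on the mat, mouth roughly to the robot. Parts slide at 15 to 25 degrees of tip.
- heel_1: Black hard-plastic heel block, D-shaped, 44 mm long (x, flat face at -x), 40 mm wide (y), 24 mm high, 40 g. Origin: centre of its underside. Lies loose in its scoop, or is absent.
- heel_2: Black hard-plastic heel block, D-shaped, 44 mm long (x, flat face at -x), 40 mm wide (y), 24 mm high, 40 g. Origin: centre of its underside. Lies loose in its scoop, or is absent.
- heel_3: Black hard-plastic heel block, D-shaped, 44 mm long (x, flat face at -x), 40 mm wide (y), 24 mm high, 40 g. Origin: centre of its underside. Lies loose in its scoop, or is absent.
- wedge_1: Beech last wedge, 60 mm long (x), 24 mm wide (y), 20 mm thick at -x falling to 10 mm at +x, 25 g. Origin: centre of its underside. Lies loose crosswise in its scoop, or is absent.
- wedge_2: Beech last wedge, 60 mm long (x), 24 mm wide (y), 20 mm thick at -x falling to 10 mm at +x, 25 g. Origin: centre of its underside. Lies loose crosswise in its scoop, or is absent.
- wedge_3: Beech last wedge, 60 mm long (x), 24 mm wide (y), 20 mm thick at -x falling to 10 mm at +x, 25 g. Origin: centre of its underside. Lies loose crosswise in its scoop, or is absent.
- bobbin_1: White plastic thread bobbin (a cylinder with flanges), 36 mm across, 24 mm high, 15 g. Origin: centre of its underside. Stands loose in its scoop, or is absent.
- bobbin_2: White plastic thread bobbin (a cylinder with flanges), 36 mm across, 24 mm high, 15 g. Origin: centre of its underside. Stands loose in its scoop, or is absent.
- bobbin_3: White plastic thread bobbin (a cylinder with flanges), 36 mm across, 24 mm high, 15 g. Origin: centre of its underside. Stands loose in its scoop, or is absent.
- glue_tin: Bystander: round glue tin, 86 mm across, 110 mm high. Origin: centre of its underside.
- shoe_last: Bystander: beech shoe last 242 mm long, up to 100 mm high, near the robot. Origin: near the middle of its underside.
- sanding_wheel: Bystander: sanding wheel lying flat, 110 mm across, 34 mm high. Origin: centre of its underside.
- cork_block: Bystander: cork sanding block 110 x 65 x 45 mm. Origin: centre of its underside.
Not all that is in view belongs to the job. Leave any orange look-alike of the scoop_heels alone.

How it is judged:
On the way:
1. every heel block, wedge and bobbin present is in the compartment of its own kind (x of each of heel_1, heel_2, heel_3 in the frame of organiser above 0 m and y of each of heel_1, heel_2, heel_3, wedge_1, wedge_2, wedge_3 in the frame of organiser above 0 m and z of each of heel_1, heel_2, heel_3, wedge_1, wedge_2, wedge_3, bobbin_1, bobbin_2, bobbin_3 in the frame of organiser below 0.085 m and horizontal distance between each of heel_1, heel_2, heel_3, wedge_1, wedge_2, wedge_3, bobbin_1, bobbin_2, bobbin_3 and organiser below 0.137 m and x of each of wedge_1, wedge_2, wedge_3, bobbin_1, bobbin_2, bobbin_3 in the frame of organiser below 0 m and y of each of bobbin_1, bobbin_2, bobbin_3 in the frame of organiser below 0 m), for 0.2 s.
At the end, for the whole second after the job is handed in: Every present heel block, wedge and bobbin lies in the organiser in the compartment of its own kind; the opening is within 18 mm (12 degrees) of the middle of the white deck; all scoops stand flat (within 7 degrees) and still with their middles over the mat (all of step 1 and horizontal distance between opening and blank_deck below 0.018 m and x of scoop_heels in the frame of bench_mat between -0.135 and 0.135 m and y of scoop_heels in the frame of bench_mat between -0.225 and 0.225 m and z of each of scoop_heels, scoop_wedges, scoop_bobbins in the frame of bench_mat below 0.012 m and angle between each of scoop_heels, scoop_wedges, scoop_bobbins's own z axis and vertical below 0.12 rad and linear speed of each of scoop_heels, scoop_wedges, scoop_bobbins below 0.02 m/s and x of scoop_wedges in the frame of bench_mat between -0.135 and 0.135 m and y of scoop_wedges in the frame of bench_mat between -0.225 and 0.225 m and x of scoop_bobbins in the frame of bench_mat between -0.135 and 0.135 m and y of scoop_bobbins in the frame of bench_mat between -0.225 and 0.225 m); the robot touches nothing.
It fails at once if a bystander on the bench is pushed more than 40 mm from its place (distance of any of glue_tin, shoe_last, sanding_wheel, cork_block from where it was at the start of the episode above 0.04 m).
Of heel_1, heel_2, heel_3, wedge_1, wedge_2, wedge_3, bobbin_1, bobbin_2, bobbin_3 only 4 to 7 are there at a start; the rules pass over those that are not, and their reading is None.
At some moment in a run one of scoop_heels, scoop_wedges, scoop_bobbins may be knocked a few centimetres aside while the robot is not near it.
It also fails if it takes over 210 s, if anything falls off the work surface, if the arm or the gripper's body presses on something with over 40 N, if the wrist force passes 120 N, or if a joint passes its speed limit or range.

### The arm

A 7-joint arm with a two-finger parallel gripper is mounted at the origin on the work surface. World frame = base frame: x ahead of the robot, y to its left, z up, the work surface at z = 0. Lengths are in m, angles in rad, forces in N, time in s.
With the tool pointing down it reaches from about 0.4 to 0.85 m from the base axis. Payload 4.4 kg.
Tool frame: the origin (TCP) lies midway between the tips of the shut fingers; the grasp point (between the pads) lies 19 mm behind it; z points along the fingers, y is the line along which they close (so a half turn about z gives the same grasp; the last joint's range is limited). The gripper opens to 94 mm and grips with 3 to 60 N. Pads are 16 mm wide; open, the fingers measure 119 mm over their backs; the gripper's body (75 mm by 177 mm) begins 78 mm behind the grasp point.
Start: joints at [1.06, 0.628, 0.038, 1.517, -0.027, 0.996, -0.02], TCP at [0.28, -0.587, 0.205] pointing down, gripper open.
Joint ranges: [-3.06, 3.06], [-0.37, 2.12], [-1.25, 1.32], [0.18, 2.47], [-1.1, 4.24], [0.23, 1.98], [-2.94, 2.94]. Speed limits (rad/s): [2.57, 2.57, 3.14, 3.14, 3.14, 3.14, 3.14].

### API

Orientations are given as a unit quaternion [x, y, z, w].
In Python, from bench import bot gives the robot as it stands.
- The arm moves only by the shell command python3 -m jog 'ROWS' [FORCE]. ROWS is JSON, a list of rows, each a list of 3 entries, a list of its own where there are three numbers: the shift along the tool's x, y, z in mm, then the turn about the tool's z in degrees, then the gripper's target within -1 to 1 (fully open at 1, half-way at 0, shut at -1). In form: [[[dx, dy, dz], spin, hand], ...]. A call has 1 to 12 rows; each row is the pose to reach, as a shift and turn from the pose commanded when the call began, along the tool's axes at that moment; what a row does not reach only later rows make up. A row lasts 1/12 s, in which the tool goes at most 41.7 mm and 7.16 degrees, less where a joint would pass 70% of its speed; a pose out of reach is approached as far as the arm can. A call with a gripper value outside its range is refused whole. The fingers move at their own pace and stop on an object; FORCE is the grip in N (left out, the last holds). Time passes only in rows, so rows that repeat a pose let the fingers close. It gives the time, the measured TCP pose, the force, the opening and the grip force at its end, in the units of the state.
- bot.sense(): the state, without advancing time (a new reading comes with each control period).
- bot.capture(name): name is "side" or "top"; returns the picture (384x512x3 uint8, blue, green, red); there is no depth.
- bot.get_calibration(name): a dict with "K" (3x3 intrinsics, pixels), "dist_coeffs" ([k1, k2, p1, p2, k3] as OpenCV has them; the pictures are not rectified), "world_to_cam" (4x4, takes a point from world to camera coordinates). Camera axes: x right, y down, z forward; pixel columns grow to the right and rows downward; lengths in m; the calibration is good to about 2 mm. A picture is of the moment at which its call begins. get_calibration takes no time and is no camera call.
- bot.close_job(): hands the job in; it is judged then, once.
The state is a dict: "clock": time; "joints": joint angles; "qd": joint speeds; "tau": joint torques, N m; "tool_pos": TCP position; "tcp_rot": TCP orientation; "ft_force": force on the tool from outside, world axes, zero at the start; "wrist_torque": the same for the moment, N m; "grip_width": opening from 0.0 (shut) to 1.0 (fully open); "grip_force": force on a finger pad.
Only numpy, scipy, OpenCV 4.12 (cv2) and the standard library are available. Lean on these libraries where they do the work, as an engineer would, in place of code of your own. Each camera call takes 0.05 s, during which the arm holds its last target. There are 200 camera calls.

## Working session

There is one attempt and no reset: what is moved stays moved. The work goes in short steps, Python scripts to look and compute and a shell command to move; the robot and the scene stay as the last step left them, time stands still between calls to the robot, and variables do not carry over. Pictures are saved under pics/ and viewed, at most 14 in all, crops included, and the job is handed in when it is done.

```bash
ls; mkdir -p pics; python3 - <<'E'
from bench import bot
import cv2
for n in("top","side"):
    cv2.imwrite(f"pics/{n}0.png",cv2.resize(bot.capture(n),(800,600)))
    c=bot.get_calibration(n);print(n,c)
s=bot.sense();print({k:s[k] for k in("clock","tool_pos","tcp_rot","grip_width","ft_force")})
E
```

```text
pics
top {'K': array([[405.08161572,   0.        , 251.29388589],
       [  0.        , 405.08161572, 191.95139721],
       [  0.        ,   0.        ,   1.        ]]), 'dist_coeffs': array([-0.11963299,  0.        ,  0.        ,  0.        ,  0.        ]), 'world_to_cam': array([[-0.01893399, -0.99977607, -0.00945071,  0.11688889],
       [-0.9911952 ,  0.02000874, -0.1308882 ,  0.51358589],
       [ 0.13104798,  0.00688926, -0.99135209,  1.66079404],
       [ 0.        ,  0.        ,  0.        ,  1.        ]])}
side {'K': array([[362.62796546,   0.        , 257.81598236],
       [  0.        , 362.62796546, 194.10700664],
       [  0.        ,   0.        ,   1.        ]]), 'dist_coeffs': array([-0.10857444,  0.        ,  0.        ,  0.        ,  0.        ]), 'world_to_cam': array([[-0.98134795, -0.19200278,  0.00954596,  0.53717902],
       [-0.12425155,  0.59560731, -0.79360789,  0.08498774],
       [ 0.14668928, -0.77999158, -0.60835466,  1.18197084],
       [ 0.        ,  0.        ,  0.        ,  1.        ]])}
{'clock': 0.1, 'tool_pos': array([ 0.27946348, -0.58624691,  0.20469547]), 'tcp_rot': array([ 9.75376146e-01,  2.20546464e-01, -1.73222424e-04, -7.75452013e-04]), 'grip_width': 1.0009914974604692, 'ft_force': array([-0.64054246, -0.39814769,  0.04469881])}
```

View pics/top0.png

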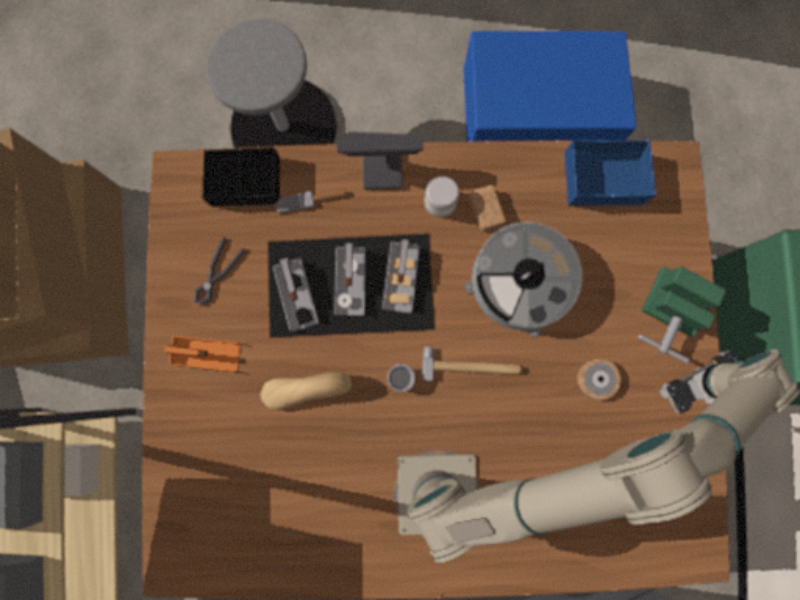

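View pics/side0.png

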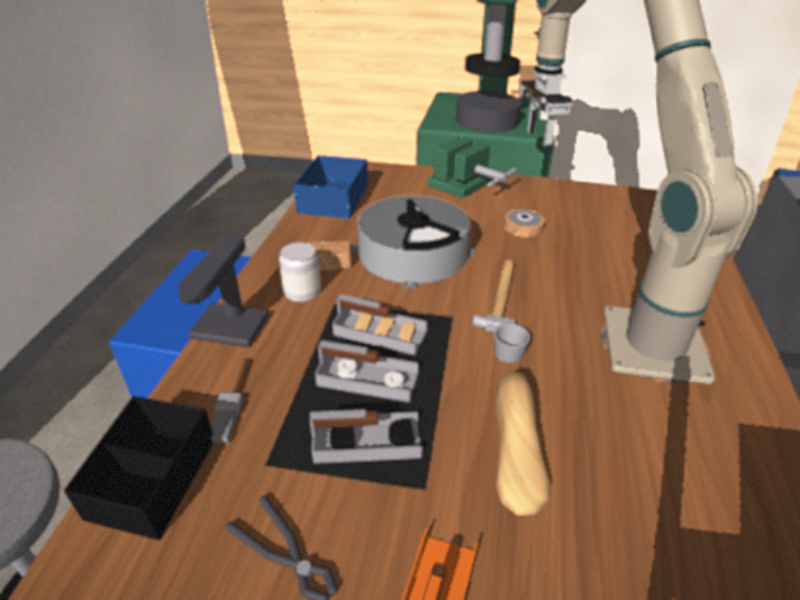

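```bash
cat > h.py <<'E'
import numpy as np,cv2,sys
from bench import bot
def cal(n):
    c=bot.get_calibration(n);return c["K"],np.array(c["dist_coeffs"]),c["world_to_cam"]
def p2w(n,u,v,z):   # raw pixel -> world at height z
    K,d,T=cal(n);x,y=cv2.undistortPoints(np.array([[[u,v]]],float),K,d)[0,0]
    R,t=T[:3,:3],T[:3,3];o=-R.T@t;r=R.T@np.array([x,y,1]);return o+r*(z-o[2])/r[2]
def w2p(n,P):
    K,d,T=cal(n);return cv2.projectPoints(np.array(P,float).reshape(-1,1,3),cv2.Rodrigues(T[:3,:3])[0],T[:3,3],K,d)[0][:,0]
def crop(n,name,u0,u1,v0,v1,f):
    im=bot.capture(n);c=cv2.resize(im[v0:v1,u0:u1],None,fx=f,fy=f,interpolation=cv2.INTER_CUBIC);cv2.imwrite("pics/"+name+".png",c);return im
def yaw(q): return 2*np.degrees(np.arctan2(q[1],q[0]))
def to(P,ys=None,p0=None,y0=None):
    s=bot.sense();p=s["tool_pos"] if p0 is None else np.array(p0);y=yaw(s["tcp_rot"]) if y0 is None else y0
    a=np.radians(y);D=np.array(P)-p
    spin=0 if ys is None else (y-ys+180)%360-180
    print("from",np.round(p,4),round(y,1),"-> d(mm)",np.round(1000*np.array([D[:2]@[np.cos(a),np.sin(a)],D[:2]@[np.sin(a),-np.cos(a)],-D[2]])),"spin",round(spin,1),"clk",round(s["clock"],1),"w",round(float(s["grip_width"]),2),"q7",round(s["joints"][6],2),"j1",round(s["joints"][0],2))
E
python3 - <<'E'
from h import *
im=crop("top","c1",160,380,135,220,3.6)
crop("side","c2",180,310,120,310,3.1)
E
```

```text
(no output)
```

View pics/c1.png

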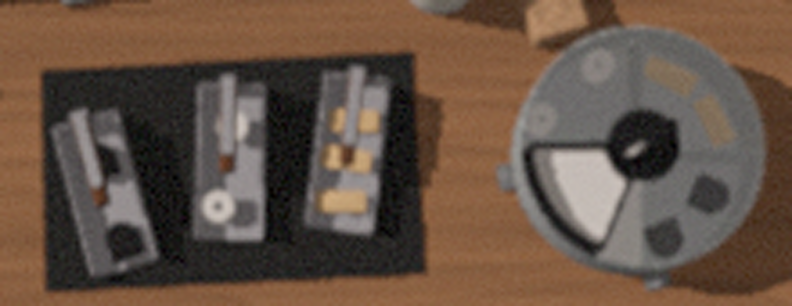

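```bash
python3 - <<'E'
from h import *
f=lambda c,z:p2w("top",160+(c[0]+.5)/3.6-.5,135+(c[1]+.5)/3.6-.5,z)
for n,e in(("L",(513,149)),("R",(765,149)),("T",(639,27)),("B",(639,272))):print(n,f(e,.092).round(4))
C=np.mean([f((513,149),.092),f((765,149),.092)],0);C[0]=np.mean([f((639,27),.092)[0],f((639,272),.092)[0]]);print("C",C.round(4))
az=lambda a,b:np.degrees(np.arctan2(*(b-a)[1::-1]))
for c in((528,150),(598,250),(570,148),(625,205)):print("collar",az(C,f(c,.11)).round(1))
for c in((632,50),(640,262),(755,150)):print("wall",az(C,f(c,.092)).round(1))
for n,a,b in(("heel",(78,112),(100,205)),("bob",(228,75),(227,168)),("wedge",(357,68),(348,163))):
    A,B=f(a,.075),f(b,.075);print(n,A.round(4),B.round(4),"len",np.linalg.norm(A-B).round(4),"yaw",az(B,A).round(1))
for n,c in(("tin",(440,-5)),("cork",(555,20)),("lug",(505,178)),("lug",(655,280))):print(n,f(c,.05).round(3))
# side view check
K=[C+[0,0,.02]];print(w2p("side",K),w2p("side",[C+[.086*np.cos(a),.086*np.sin(a),.004] for a in np.radians([45,-45,225,123,135])]))
E
```

```text
L [ 0.5693 -0.1015  0.092 ]
R [ 0.5639 -0.3897  0.092 ]
T [ 0.7085 -0.252   0.092 ]
B [ 0.427  -0.2382  0.092 ]
C [ 0.5677 -0.2456  0.092 ]
collar 91.3
collar 154.5
collar 91.1
collar 160.8
wall 1.6
wall 177.5
wall -92.0
heel [0.6257 0.3943 0.075 ] [0.5172 0.3685 0.075 ] len 0.1115 yaw 13.4
bob [0.6651 0.2209 0.075 ] [0.5568 0.223  0.075 ] len 0.1083 yaw -1.1
wedge [0.6702 0.0724 0.075 ] [0.5597 0.0851 0.075 ] len 0.1111 yaw -6.5
tin [ 0.762 -0.028  0.05 ]
cork [ 0.729 -0.162  0.05 ]
lug [ 0.543 -0.096  0.05 ]
lug [ 0.421 -0.265  0.05 ]
[[265.17882507 136.63036794]] [[246.31127955 146.37483175]
 [252.87703628 131.54673194]
 [282.8327498  134.5826972 ]
 [274.14637488 150.93646745]
 [278.34390756 149.81434763]]
```

View pics/c2.png

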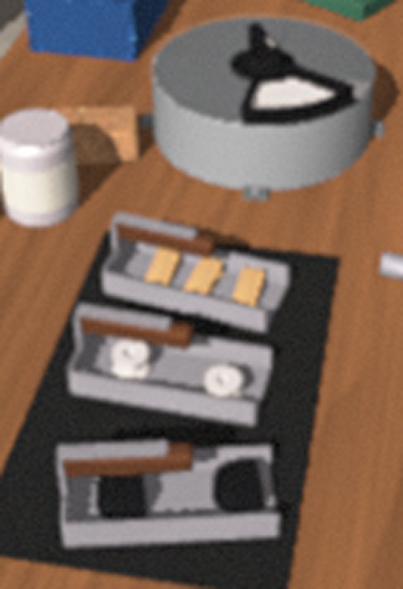

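```bash
python3 - <<'E'
from h import *
to((.567,-.246,.205),125)
E
```

```text
from [ 0.2795 -0.5864  0.2049] 25.5 -> d(mm) [ 406. -184.   -0.] spin -99.5 clk 0.2 w 1.0 q7 -0.02 j1 1.06
```

```bash
python3 -m jog '[[[10,-5,-30],0,0.2],[[60,-25,-60],-5,0.2],[[200,-90,-60],-50,0.2],[[406,-184,-60],-99.5,0.2],[[406,-184,-60],-99.5,0.2],[[406,-184,-60],-99.5,0.2],[[406,-184,-60],-99.5,0.2],[[406,-184,-60],-99.5,0.2],[[406,-184,-60],-99.5,0.2],[[406,-184,-60],-99.5,0.2],[[406,-184,-60],-99.5,0.2],[[406,-184,-60],-99.5,0.2]]' 15
python3 -m jog '[[[406,-184,-60],-99.5,0.2]]' >/dev/null; python3 - <<'E'
from h import *
to((.567,-.246,.107),125)
E
```

```text
clock: 1.2
tool_pos: [0.5702, -0.2402, 0.2657]
tcp_rot: [0.624, 0.781, 0.002, -0.0]
ft_force: [1.0, 0.2, -0.1]
grip_width: 0.597
grip_force: 0.0
from [ 0.5483 -0.2115  0.2683] 109.7 -> d(mm) [-39.   6. 161.] spin -15.3 clk 1.3 w 0.6 q7 0.47 j1 0.57
```

```bash
python3 -m jog '[[[-39,6,20],-15,0.2],[[-39,6,60],-15,0.2],[[-39,6,100],-15,0.2],[[-39,6,100],-15,0.2],[[-39,6,100],-15,0.2]]'; python3 - <<'E'
from h import *
to((.567,-.246,.107),125); print(bot.sense()["joints"].round(2)); crop("top","k1",250,390,120,230,5)
E
```

```text
clock: 1.7
tool_pos: [0.5595, -0.2472, 0.1697]
tcp_rot: [0.468, 0.884, -0.0, -0.002]
ft_force: [0.6, 0.5, 0.5]
grip_width: 0.598
grip_force: 0.0
from [ 0.5595 -0.2472  0.1697] 124.2 -> d(mm) [-3.  7. 63.] spin -0.8 clk 1.7 w 0.6 q7 0.69 j1 0.62
[ 0.62  0.64 -0.41  1.65  0.31  0.91  0.69]
```

View pics/k1.png

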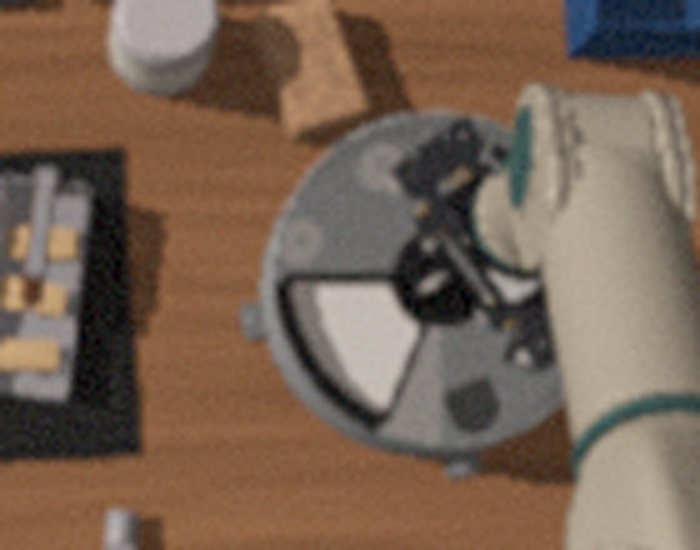

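```bash
python3 -c "
from h import *
print(p2w('top',336.4,176.6,.137))"
python3 -m jog '[[[-3,7,20],-1,0.1],[[-3,7,45],-1,-0.2],[[-3,7,60],-1,-0.3],[[-3,7,62],-1,-0.4],[[-3,7,62],-1,-0.6],[[-3,7,62],-1,-1],[[-3,7,62],-1,-1],[[-3,7,62],-1,-1],[[-3,7,62],-1,-1],[[-3,7,62],-1,-1],[[-3,7,62],-1,-1]]' 15
```

```text
[ 0.5567412  -0.23224316  0.137     ]
clock: 2.67
tool_pos: [0.5695, -0.2471, 0.1115]
tcp_rot: [0.46, 0.888, -0.0, 0.002]
ft_force: [-1.9, -0.2, 6.8]
grip_width: 0.177
grip_force: 14.7
```

```bash

python3 -m jog '[[[0,0,-3],0,-1],[[0,0,-3],0,-1],[[0,0,-3],5,-1],[[0,0,-3],12,-1],[[0,0,-3],19,-1],[[0,0,-3],26,-1],[[0,0,-3],33,-1],[[0,0,-3],40,-1],[[0,0,-3],47,-1],[[0,0,-3],54,-1],[[0,0,-3],61,-1],[[0,0,-3],68,-1]]' 60
python3 -m jog '[[[0,0,0],6,-1],[[0,0,0],6,-1],[[0,0,0],6,0],[[0,0,0],6,0],[[0,0,0],6,0],[[0,0,-30],6,0.2],[[0,0,-65],6,0.2],[[0,0,-90],6,0.2],[[0,0,-90],6,0.2]]' 
python3 - <<'E'
from h import *
# bobbin scoop: grip far end (.6651,.2209) near (.5568,.223) at world z .075; grasp x=+70 => 18mm from far end
to((.647,.221,.20),-1)
E
```

```text
clock: 3.67
tool_pos: [0.5731, -0.2471, 0.1116]
tcp_rot: [0.879, 0.477, 0.003, 0.003]
ft_force: [13.1, -5.4, -18.6]
grip_width: 0.166
grip_force: 59.8
clock: 4.42
tool_pos: [0.5717, -0.2472, 0.2084]
tcp_rot: [0.902, 0.433, 0.004, 0.004]
ft_force: [0.5, 0.4, 0.8]
grip_width: 0.594
grip_force: 0.0
from [ 0.5717 -0.2472  0.2084] 51.3 -> d(mm) [ 412. -234.    8.] spin 52.3 clk 4.4 w 0.59 q7 -0.33 j1 0.38
```

```bash

python3 -m jog '[[[14,-8,0],4,0],[[41,-23,0],10,0],[[76,-43,0],17,0],[[111,-63,0],24,0],[[146,-83,0],31,0],[[181,-103,0],38,0],[[216,-123,0],45,0],[[251,-143,0],52,0],[[286,-163,0],52,0],[[321,-183,0],52,0],[[356,-203,0],52,0],[[390,-222,0],52,0]]' 15
python3 -m jog '[[[14,20,0],0,0],[[20,28,10],0,0],[[20,28,10],0,0]]'
python3 - <<'E'
from h import *
to((.647,.221,.047),-1);crop("top","b1",170,290,130,230,5)
E
```

```text
clock: 5.42
tool_pos: [0.6385, 0.1996, 0.202]
tcp_rot: [1.0, -0.006, -0.0, -0.0]
ft_force: [0.3, -0.5, 0.0]
grip_width: 0.497
grip_force: 0.0
clock: 5.67
tool_pos: [0.6588, 0.1645, 0.1899]
tcp_rot: [1.0, -0.008, -0.001, 0.002]
ft_force: [0.1, -2.4, 0.3]
grip_width: 0.495
grip_force: 0.0
from [0.6588 0.1645 0.1899] -1.0 -> d(mm) [-13. -56. 143.] spin 0.0 clk 5.7 w 0.49 q7 -1.74 j1 -0.41
```

View pics/b1.png

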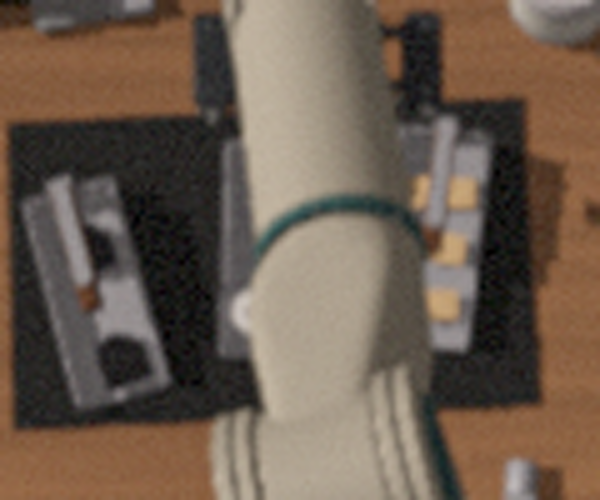

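```bash

python3 -m jog '[[[-6,-25,0],0,0],[[-13,-50,20],0,0],[[-13,-56,60],0,0],[[-13,-56,100],0,0],[[-13,-56,130],0,0],[[-13,-56,143],0,0],[[-13,-56,143],0,0],[[-13,-56,143],0,-0.3],[[-13,-56,143],0,-0.6],[[-13,-56,143],0,-1],[[-13,-56,143],0,-1],[[-13,-56,143],0,-1]]' 10
python3 -m jog '[[[0,0,0],0,-1],[[0,0,0],0,-1],[[0,0,0],0,-1],[[0,0,0],0,-1]]' 60
python3 - <<'E'
from h import *
to((.647,.221,.047),-1);crop("side","b2",180,330,190,310,5)
E
```

```text
clock: 6.72
tool_pos: [0.6479, 0.2247, 0.0508]
tcp_rot: [1.0, -0.007, 0.001, -0.0]
ft_force: [-0.9, -1.1, 7.0]
grip_width: 0.191
grip_force: 10.0
clock: 7.05
tool_pos: [0.6479, 0.2247, 0.0508]
tcp_rot: [1.0, -0.007, 0.001, -0.0]
ft_force: [-0.8, -1.2, 6.1]
grip_width: 0.187
grip_force: 60.0
from [0.6479 0.2247 0.0508] -0.8 -> d(mm) [-1.  4.  4.] spin 0.2 clk 7.0 w 0.19 q7 -1.79 j1 -0.48
```

View pics/b2.png

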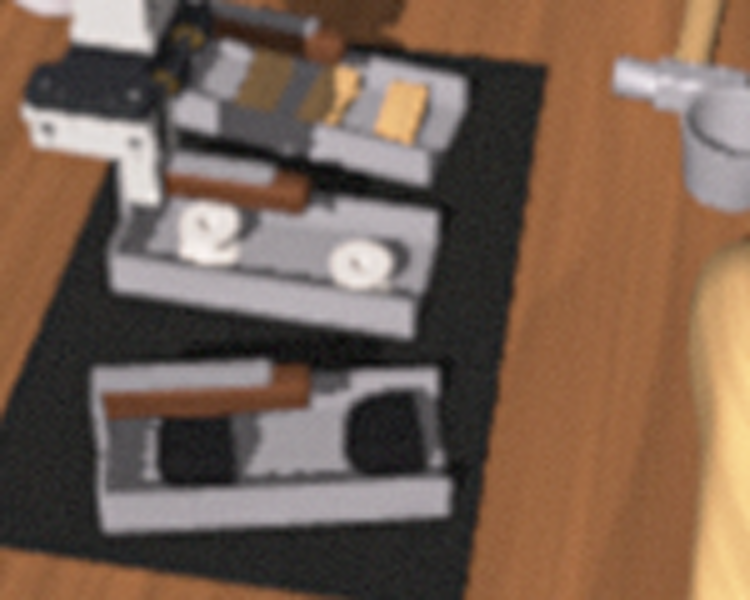

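```bash

python3 -m jog '[[[0,0,-4],0,-1],[[0,0,-10],0,-1],[[0,0,-18],0,-1],[[0,0,-28],0,-1],[[0,0,-38],0,-1],[[0,0,-48],0,-1],[[0,0,-56],0,-1],[[0,0,-60],0,-1],[[0,0,-60],0,-1],[[0,0,-60],0,-1]]' 60
python3 - <<'E'
from h import *
to((.647,.221,.047),-1);crop("side","b3",180,330,190,310,5)
E
```

```text
clock: 7.93
tool_pos: [0.6467, 0.2249, 0.1092]
tcp_rot: [1.0, -0.006, 0.0, -0.0]
ft_force: [0.5, -0.3, -2.8]
grip_width: 0.186
grip_force: 60.0
from [0.6467 0.2249 0.1092] -0.7 -> d(mm) [ 0.  4. 62.] spin 0.3 clk 7.9 w 0.19 q7 -1.8 j1 -0.49
```

View pics/b3.png

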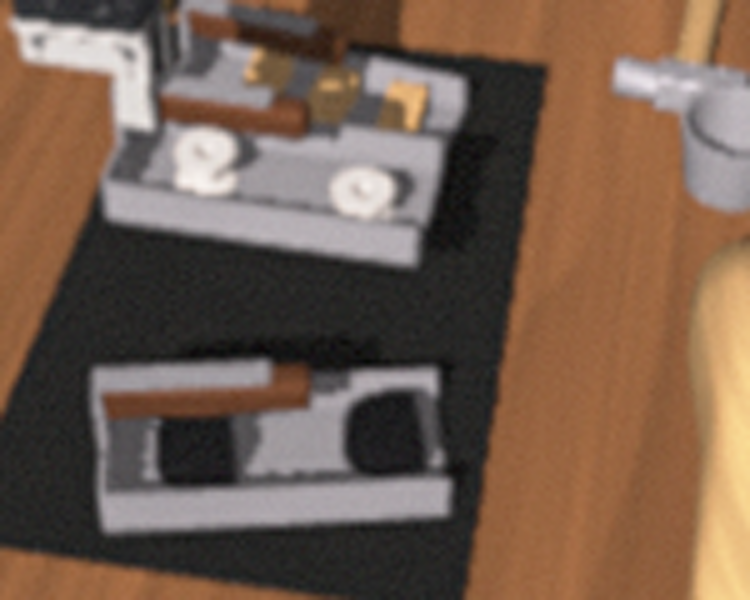

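```bash

python3 -m jog '[[[0,0,-5],0,-1],[[0,0,-15],0,-1],[[0,0,-27],0,-1],[[0,2,-40],0,-1],[[0,6,-53],-2,-1],[[1,12,-66],-5,-1],[[2,20,-79],-9,-1],[[3,30,-90],-13,-1],[[4,41,-97],-17,-1],[[5,53,-100],-22,-1],[[6,65,-100],-27,-1],[[7,77,-100],-32,-1]]' 60
python3 - <<'E'
from h import *
to((.670,-.0175,.208),75)
E
```

```text
clock: 8.98
tool_pos: [0.6534, 0.147, 0.2112]
tcp_rot: [0.962, 0.271, 0.001, 0.0]
ft_force: [0.6, 0.7, -3.3]
grip_width: 0.187
grip_force: 60.0
from [0.6534 0.147  0.2112] 31.5 -> d(mm) [-72. 149.   3.] spin -43.5 clk 9.0 w 0.19 q7 -1.24 j1 -0.3
```

```bash

python3 -m jog '[[[-5,11,0],-4,-1],[[-11,23,0],-8,-1],[[-18,37,0],-12,-1],[[-25,51,0],-17,-1],[[-32,66,0],-22,-1],[[-39,81,0],-26,-1],[[-46,96,0],-30,-1],[[-53,110,0],-34,-1],[[-60,123,0],-37,-1],[[-66,136,0],-40,-1],[[-70,144,0],-42,-1],[[-72,149,0],-43.5,-1]]' 60
python3 -m jog '[[[0,0,0],0,-1],[[0,0,0],0,-1]]'
python3 - <<'E'
from h import *
to((.670,-.0175,.208),75)
T=cv2.resize(bot.capture("top")[110:235,250:390],(560,500));S=cv2.resize(bot.capture("side")[70:200,190:340],(577,500))
cv2.imwrite("pics/b4.png",cv2.resize(np.hstack([T,S[:,:500]]),(800,377)))
E
```

```text
clock: 9.98
tool_pos: [0.6687, -0.02, 0.2106]
tcp_rot: [0.795, 0.607, -0.0, 0.001]
ft_force: [-0.2, -0.1, -2.9]
grip_width: 0.189
grip_force: 60.0
clock: 10.15
tool_pos: [0.6687, -0.0175, 0.2102]
tcp_rot: [0.795, 0.606, 0.0, 0.0]
ft_force: [-0.2, 0.1, -2.6]
grip_width: 0.19
grip_force: 60.0
from [ 0.6687 -0.0175  0.2102] 74.6 -> d(mm) [0. 1. 2.] spin -0.4 clk 10.2 w 0.19 q7 -0.36 j1 0.06
```

View pics/b4.png

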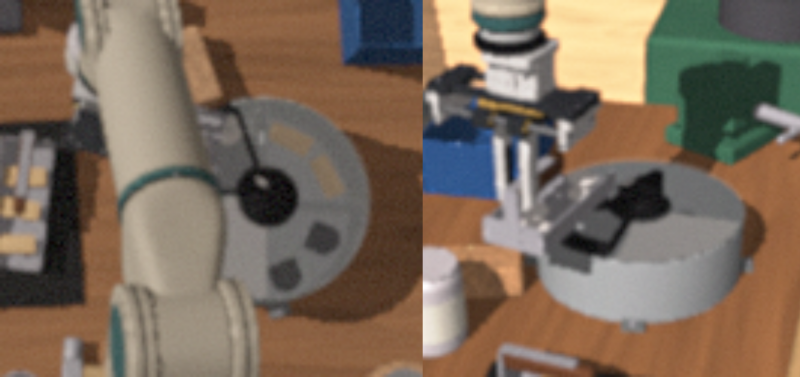

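```bash

python3 -m jog '[[[0,0,6],0,-1],[[0,0,16],0,-1],[[0,0,28],0,-1],[[0,0,38],0,-1],[[0,0,43],0,-1],[[0,0,45],0,-1],[[0,0,45],0,-1]]' 60
python3 -m jog '[[[0,0,0],0,-1],[[0,0,0],0,-1],[[0,0,0],0,-1],[[0,0,0],0,-1]]' 10
python3 -m jog '[[[-3,0,-6],0,-1],[[-7,0,-12],0,-1],[[-11,0,-18],0,-1],[[-16,0,-24],0,-1],[[-22,0,-30],0,-1],[[-22,0,-30],0,-1]]' 10
python3 - <<'E'
from h import *
S=cv2.resize(bot.capture("side")[70:200,190:340],(692,600));cv2.imwrite("pics/b5.png",S)
E
```

```text
clock: 10.83
tool_pos: [0.668, -0.0169, 0.1629]
tcp_rot: [0.795, 0.607, -0.001, -0.001]
ft_force: [0.2, -0.5, -2.7]
grip_width: 0.185
grip_force: 60.0
clock: 11.17
tool_pos: [0.6689, -0.017, 0.1646]
tcp_rot: [0.795, 0.607, 0.0, 0.0]
ft_force: [0.5, 0.7, -2.2]
grip_width: 0.189
grip_force: 10.0
clock: 11.67
tool_pos: [0.6633, -0.0407, 0.196]
tcp_rot: [0.795, 0.606, 0.001, 0.001]
ft_force: [-0.0, -0.3, -1.8]
grip_width: 0.191
grip_force: 10.0
```

View pics/b5.png

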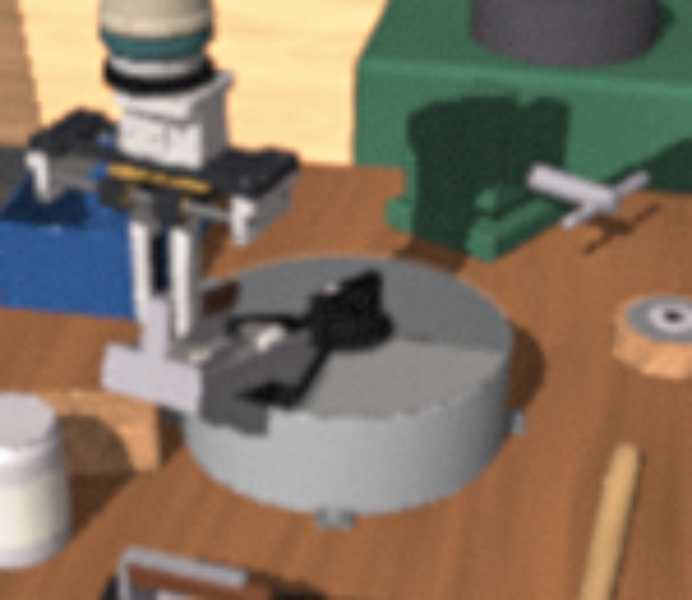

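```bash

python3 -m jog '[[[-5,0,-6],0,-1],[[-11,0,-11],0,-1],[[-17,0,-16],0,-1],[[-23,0,-20],0,-1],[[-28,0,-24],0,-1],[[-34,0,-28],0,-1],[[-40,0,-32],0,-1],[[-46,0,-35],0,-1],[[-52,0,-38],0,-1],[[-52,0,-44],0,-1],[[-52,0,-44],0,-1],[[-52,0,-44],0,-1]]' 8
python3 -m jog '[[[0,0,0],0,-1],[[0,0,0],0,-1],[[0,0,0],0,-1],[[0,0,0],0,-1],[[0,0,0],0,-1],[[0,0,0],0,-1]]' 8
python3 - <<'E'
from h import *
S=cv2.resize(bot.capture("side")[70:200,190:340],(461,400));T=cv2.resize(bot.capture("top")[120:220,280:380],(330,400),interpolation=2);cv2.imwrite("pics/b6.png",np.hstack([S,T]))
E
```

```text
clock: 12.72
tool_pos: [0.6494, -0.0879, 0.2385]
tcp_rot: [0.795, 0.607, 0.001, 0.0]
ft_force: [-1.2, 0.4, -2.8]
grip_width: 0.192
grip_force: 8.5
clock: 13.22
tool_pos: [0.6491, -0.0882, 0.238]
tcp_rot: [0.795, 0.607, -0.0, -0.0]
ft_force: [0.5, 0.2, -2.0]
grip_width: 0.193
grip_force: 8.5
```

View pics/b6.png

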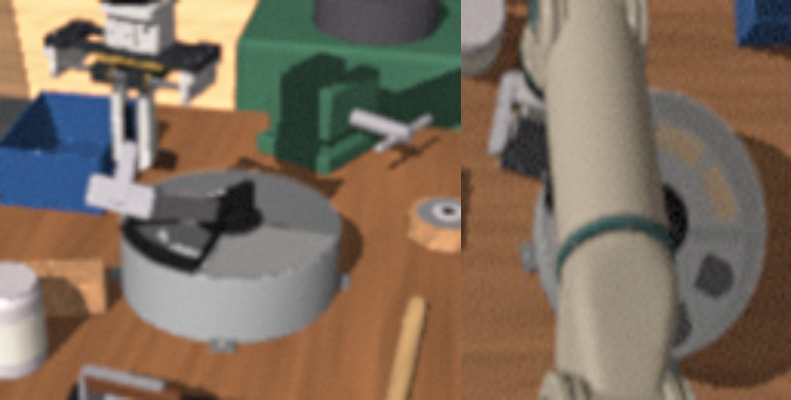

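```bash

python3 -m jog '[[[0,0,0],0,-1],[[0,0,0],0,-1],[[0,0,0],0,-1],[[0,0,-4],0,-1],[[0,0,0],0,-1],[[0,0,-4],0,-1],[[0,0,0],0,-1],[[0,0,-4],0,-1],[[0,0,0],0,-1],[[0,0,-5],0,-1],[[0,0,-5],0,-1],[[0,0,-5],0,-1]]' 5
python3 -m jog '[[[-10,0,-8],0,-1],[[-20,0,-16],0,-1],[[-20,0,-20],0,-1],[[-20,0,-20],0,-1],[[-20,0,-20],0,-1],[[-20,0,-20],0,-1],[[-20,0,-20],0,-1],[[-20,0,-20],0,-1]]' 5
for i in 1 2 3 4 5 6 7 8; do python3 -m jog '[[[0,0,0],0,-1]]' | grep ft_; done
python3 - <<'E'
from h import *
S=cv2.resize(bot.capture("side")[70:200,190:340],(692,600));cv2.imwrite("pics/b7.png",S)
E
```

```text
clock: 14.32
tool_pos: [0.6494, -0.0884, 0.2435]
tcp_rot: [0.795, 0.607, 0.0, 0.0]
ft_force: [-0.6, 0.5, -1.6]
grip_width: 0.192
grip_force: 6.1
clock: 14.98
tool_pos: [0.6437, -0.1071, 0.2627]
tcp_rot: [0.794, 0.607, -0.0, -0.0]
ft_force: [0.0, -0.5, -2.1]
grip_width: 0.19
grip_force: 5.9
ft_force: [0.0, 0.2, -2.2]
ft_force: [-0.0, 0.3, -2.3]
ft_force: [0.1, 0.6, -2.7]
ft_force: [-0.3, -1.2, -3.2]
ft_force: [0.5, 0.9, -1.0]
ft_force: [0.7, 0.2, -2.4]
ft_force: [0.5, 0.2, -1.5]
ft_force: [0.6, -0.4, -2.6]
```

View pics/b7.png

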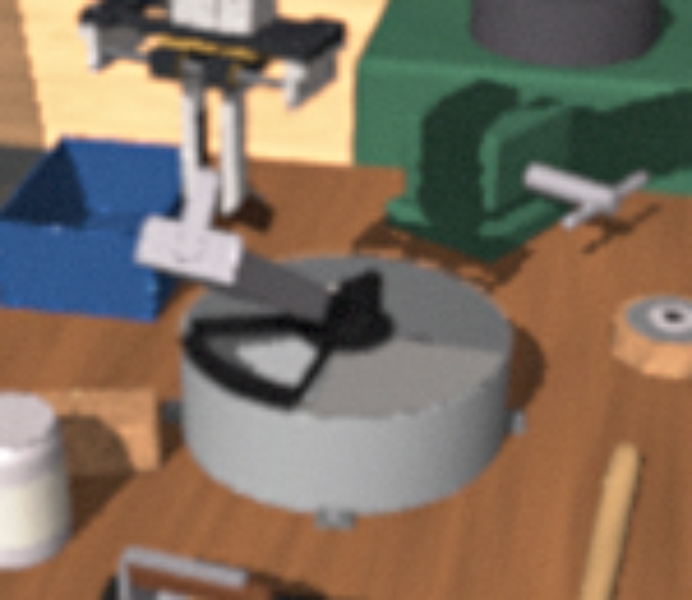

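```bash

python3 -m jog '[[[0,0,-4],0,-1],[[0,0,-10],0,-1],[[4,0,-20],0,-1],[[10,0,-30],0,-1],[[20,0,-38],0,-1],[[30,0,-40],0,-1],[[40,0,-40],0,-1],[[45,0,-40],0,-1]]' 60
python3 - <<'E'
from h import *
to((.58,.225,.29),-1)
E
```

```text
clock: 16.37
tool_pos: [0.6561, -0.0608, 0.3031]
tcp_rot: [0.794, 0.608, 0.001, -0.001]
ft_force: [0.0, 0.7, -2.2]
grip_width: 0.186
grip_force: 61.3
from [ 0.6561 -0.0608  0.3031] 74.9 -> d(mm) [ 256. -148.   13.] spin 75.9 clk 16.4 w 0.19 q7 -0.28 j1 0.13
```

```bash

python3 -m jog '[[[10,-6,0],4,-1],[[30,-17,0],10,-1],[[52,-30,0],17,-1],[[75,-43,0],24,-1],[[98,-57,5],31,-1],[[121,-70,5],38,-1],[[144,-83,5],45,-1],[[167,-97,5],52,-1],[[190,-110,10],59,-1],[[213,-123,10],66,-1],[[236,-136,13],72,-1],[[256,-148,13],76,-1]]' 60
python3 -m jog '[[[0,0,0],0,-1],[[0,0,0],0,-1]]'
python3 - <<'E'
from h import *
to((.58,.225,.15),-1)
E
```

```text
clock: 17.37
tool_pos: [0.5786, 0.2242, 0.2889]
tcp_rot: [1.0, -0.012, -0.001, 0.0]
ft_force: [0.1, 1.1, -2.5]
grip_width: 0.186
grip_force: 61.3
clock: 17.53
tool_pos: [0.5789, 0.2241, 0.2892]
tcp_rot: [1.0, -0.008, -0.001, 0.0]
ft_force: [0.4, -0.6, -2.1]
grip_width: 0.188
grip_force: 61.3
from [0.5789 0.2241 0.2892] -0.9 -> d(mm) [  1.  -1. 139.] spin 0.1 clk 17.5 w 0.19 q7 -1.93 j1 -0.51
```

```bash

python3 -m jog '[[[0,0,25],0,-1],[[0,0,60],0,-1],[[0,0,90],0,-1],[[0,0,110],0,-1],[[0,0,125],0,-1],[[0,0,133],0,-1],[[0,0,138],0,-1],[[0,0,138],0,-1]]' 60
python3 -m jog '[[[0,0,4],0,-1],[[0,0,8],0,-1],[[0,0,12],0,-1],[[0,0,12],0,-1]]' 10
python3 -m jog '[[[8,0,6],0,-1],[[16,0,13],0,-1],[[24,0,20],0,-1],[[32,0,28],0,-1],[[39,0,37],0,-1],[[46,0,47],0,-1],[[52,0,57],0,-1],[[57,0,66],0,-1],[[60,0,75],0,-1],[[62,0,83],0,-1],[[62,0,85],0,-1],[[62,0,85],0,-1]]' 6
python3 - <<'E'
from h import *
to((.645,.225,.051),-1)
E
```

```text
clock: 18.2
tool_pos: [0.5801, 0.2207, 0.1514]
tcp_rot: [1.0, -0.011, -0.0, 0.0]
ft_force: [-0.1, -0.3, -1.2]
grip_width: 0.185
grip_force: 61.2
clock: 18.53
tool_pos: [0.5798, 0.2216, 0.1397]
tcp_rot: [1.0, -0.011, -0.0, 0.0]
ft_force: [-0.4, -0.5, -2.2]
grip_width: 0.195
grip_force: 10.9
clock: 19.53
tool_pos: [0.6417, 0.2202, 0.0544]
tcp_rot: [1.0, -0.011, -0.0, 0.0]
ft_force: [0.3, -1.0, -1.7]
grip_width: 0.189
grip_force: 6.0
from [0.6417 0.2202 0.0544] -1.2 -> d(mm) [ 3. -5.  3.] spin -0.2 clk 19.5 w 0.19 q7 -1.86 j1 -0.43
```

```bash

python3 -m jog '[[[0,0,2],0,-1],[[0,0,4],0,-1],[[0,0,4],0,-0.6],[[0,0,4],0,-0.3],[[0,0,4],0,0],[[0,0,-20],0,0],[[0,0,-60],0,0],[[0,0,-100],0,0],[[0,0,-140],0,0],[[0,0,-150],0,0],[[0,0,-150],0,0]]' 6
python3 - <<'E'
from h import *
to((.570,-.247,.20),50-180); to((.570,-.247,.20),50)
E
```

```text
clock: 20.45
tool_pos: [0.6446, 0.2212, 0.2096]
tcp_rot: [1.0, -0.011, 0.004, -0.002]
ft_force: [0.2, 0.4, -1.0]
grip_width: 0.503
grip_force: 0.0
from [0.6446 0.2212 0.2096] -1.2 -> d(mm) [-65. 470.  10.] spin 128.8 clk 20.4 w 0.5 q7 -1.88 j1 -0.45
from [0.6446 0.2212 0.2096] -1.2 -> d(mm) [-65. 470.  10.] spin -51.2 clk 20.4 w 0.5 q7 -1.88 j1 -0.45
```

```bash
python3 - <<'E'
from h import *
t=bot.capture("top");s=bot.capture("side")
np.save("t1.npy",t)
A=cv2.resize(t[135:215,296:380],(420,400),interpolation=2);B=cv2.resize(s[190:305,180:290],(380,400),interpolation=2)
cv2.imwrite("pics/m1.png",np.hstack([A,B]))
E
```

```text
(no output)
```

View pics/m1.png

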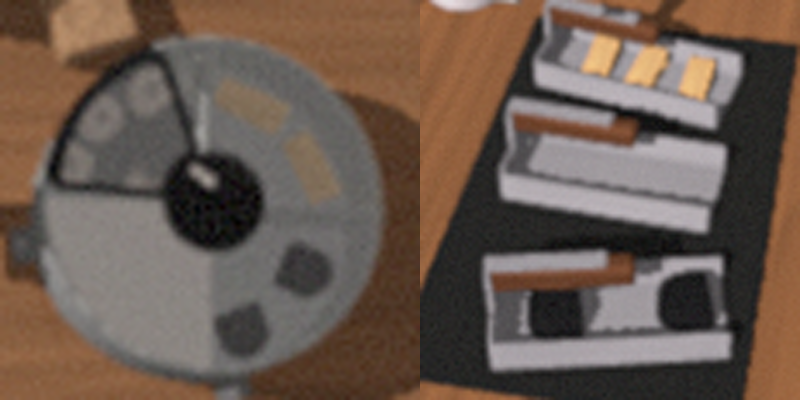

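```bash

python3 -m jog '[[[-5,30,0],-4,0],[[-11,71,0],-10,0],[[-17,112,0],-17,0],[[-23,153,0],-24,0],[[-28,194,0],-31,0],[[-34,235,0],-38,0],[[-40,276,0],-45,0],[[-46,317,0],-51,0],[[-51,358,0],-51,0],[[-57,399,0],-51,0],[[-62,440,0],-51,0],[[-65,468,0],-52,0]]' 15
python3 -m jog '[[[0,0,0],0,0],[[0,0,0],0,0],[[0,0,0],0,0]]'
python3 - <<'E'
from h import *
to((.570,-.247,.110),51)
E
```

```text
clock: 21.55
tool_pos: [0.5636, -0.2505, 0.2021]
tcp_rot: [0.904, 0.427, -0.002, -0.001]
ft_force: [0.4, -0.8, -1.1]
grip_width: 0.497
grip_force: 0.0
clock: 21.8
tool_pos: [0.5662, -0.2443, 0.203]
tcp_rot: [0.903, 0.429, -0.001, -0.002]
ft_force: [-0.1, -0.2, 0.0]
grip_width: 0.502
grip_force: 0.0
from [ 0.5662 -0.2443  0.203 ] 50.8 -> d(mm) [ 0.  5. 93.] spin -0.2 clk 21.8 w 0.5 q7 -0.39 j1 0.43
```

```bash

python3 -m jog '[[[0,5,35],0,0],[[0,5,70],0,0],[[0,5,88],0,0],[[0,5,93],0,-0.3],[[0,5,93],0,-0.6],[[0,5,93],0,-1],[[0,5,93],0,-1],[[0,5,93],0,-1],[[0,5,93],0,-1],[[0,5,93],0,-1],[[0,5,93],0,-1]]' 15
python3 -m jog '[[[0,0,0],0,-1],[[0,0,0],0,-1],[[0,0,0],5,-1],[[0,0,0],12,-1],[[0,0,0],19,-1],[[0,0,0],26,-1],[[0,0,0],33,-1],[[0,0,0],40,-1],[[0,0,0],47,-1],[[0,0,0],54,-1],[[0,0,0],61,-1],[[0,0,0],66,-1]]' 60
python3 -m jog '[[[0,0,0],7,-1],[[0,0,0],14,-1],[[0,0,0],21,-1],[[0,0,0],28,-1],[[0,0,0],35,-1],[[0,0,0],40,-1],[[0,0,0],40,-1],[[0,0,0],40,-1]]' 60
python3 - <<'E'
from h import *
to((.570,-.247,.20),-55)
E
```

```text
clock: 22.72
tool_pos: [0.5718, -0.2491, 0.1136]
tcp_rot: [0.904, 0.429, 0.001, 0.001]
ft_force: [-0.5, 1.4, 6.2]
grip_width: 0.169
grip_force: 15.0
clock: 23.72
tool_pos: [0.5722, -0.2501, 0.1137]
tcp_rot: [0.991, -0.135, 0.002, 0.001]
ft_force: [0.2, -0.4, 4.8]
grip_width: 0.168
grip_force: 60.0
clock: 24.38
tool_pos: [0.5718, -0.2506, 0.1137]
tcp_rot: [0.886, -0.464, 0.002, 0.0]
ft_force: [0.2, -1.8, 5.8]
grip_width: 0.166
grip_force: 60.0
from [ 0.5718 -0.2506  0.1137] -55.3 -> d(mm) [ -4.  -1. -86.] spin -0.3 clk 24.4 w 0.17 q7 -1.81 j1 0.11
```

```bash

python3 -m jog '[[[0,0,0],0,-0.5],[[0,0,0],0,0],[[0,0,0],0,0],[[0,0,-20],0,0],[[0,0,-60],0,0],[[0,0,-90],0,0],[[0,0,-90],0,0]]' 15
python3 - <<'E'
from h import *
to((.652,.0745,.20),-6.5)
E
```

```text
clock: 24.97
tool_pos: [0.5742, -0.2516, 0.2081]
tcp_rot: [0.886, -0.464, 0.005, -0.0]
ft_force: [0.1, -1.0, -0.2]
grip_width: 0.501
grip_force: 0.0
from [ 0.5742 -0.2516  0.2081] -55.2 -> d(mm) [-224. -250.    8.] spin -48.7 clk 25.0 w 0.5 q7 -1.86 j1 0.08
```

```bash
cat >> h.py <<'E'
def chk(ref,boxes):
    t=bot.capture("top")
    for n,(u0,v0,u1,v1) in boxes.items():
        r=cv2.matchTemplate(t[v0-25:v1+25,u0-25:u1+25],ref[v0:v1,u0:u1],5);_,m,_,l=cv2.minMaxLoc(r);print(n,"score",round(m,2),"shift px",l[0]-25,l[1]-25)
    return t
E
python3 - <<'E'
from h import *
t=chk(np.load("t1.npy"),{"wedge":(244,152,270,202),"heel":(172,162,206,214)});np.save("t2.npy",t)
E
python3 -m jog '[[[-15,-17,0],-4,0],[[-42,-47,0],-10,0],[[-69,-77,0],-17,0],[[-96,-107,0],-24,0],[[-123,-137,0],-31,0],[[-150,-167,0],-38,0],[[-177,-197,0],-45,0],[[-204,-227,0],-48.7,0],[[-222,-248,0],-48.7,0],[[-224,-250,8],-48.7,0],[[-224,-250,8],-48.7,0],[[-224,-250,8],-48.7,0]]' 15
python3 - <<'E'
from h import *
to((.652,.0745,.051),-6.5)
E
```

```text
wedge score 0.98 shift px 0 0
heel score 0.97 shift px 0 0
clock: 26.02
tool_pos: [0.6472, 0.0762, 0.1924]
tcp_rot: [0.998, -0.057, -0.002, 0.001]
ft_force: [-0.1, -0.9, -0.6]
grip_width: 0.499
grip_force: 0.0
from [0.6472 0.0762 0.1924] -6.6 -> d(mm) [  5.   1. 141.] spin -0.1 clk 26.0 w 0.5 q7 -1.69 j1 -0.31
```

```bash

python3 -m jog '[[[5,0,30],0,0],[[5,0,65],0,0],[[5,0,100],0,0],[[5,0,130],0,0],[[5,0,141],0,0],[[5,0,141],0,0],[[5,0,141],0,-0.3],[[5,0,141],0,-0.6],[[5,0,141],0,-1],[[5,0,141],0,-1],[[5,0,141],0,-1],[[5,0,141],0,-1]]' 10
python3 -m jog '[[[0,0,0],0,-1],[[0,0,0],0,-1],[[0,0,0],0,-1],[[0,0,0],0,-1]]' 60
python3 -m jog '[[[0,0,-4],0,-1],[[0,0,-10],0,-1],[[0,0,-18],0,-1],[[0,0,-30],0,-1],[[0,0,-43],0,-1],[[0,0,-56],0,-1],[[0,0,-70],0,-1],[[0,0,-84],0,-1],[[0,0,-98],0,-1],[[0,0,-110],0,-1],[[0,0,-118],0,-1],[[0,0,-120],0,-1]]' 60
python3 - <<'E'
from h import *
C=np.array([.572,-.250]);a=np.radians
m=C+.095*np.array([np.cos(a(-56)),np.sin(a(-56))]);P=m+.16*np.array([np.cos(a(-78)),np.sin(a(-78))])
print(P); to((*P,.212),-78)
E
```

```text
clock: 27.02
tool_pos: [0.6546, 0.0764, 0.0547]
tcp_rot: [0.998, -0.057, 0.001, -0.0]
ft_force: [-0.2, -1.5, 6.4]
grip_width: 0.192
grip_force: 10.0
clock: 27.35
tool_pos: [0.6546, 0.0764, 0.0546]
tcp_rot: [0.998, -0.057, 0.001, -0.0]
ft_force: [-1.2, 0.0, 6.7]
grip_width: 0.185
grip_force: 60.0
clock: 28.35
tool_pos: [0.6547, 0.0768, 0.1754]
tcp_rot: [0.998, -0.057, 0.002, -0.0]
ft_force: [0.1, -1.1, -3.1]
grip_width: 0.188
grip_force: 60.0
[ 0.6583892  -0.48526219]
from [0.6547 0.0768 0.1754] -6.5 -> d(mm) [ 68. 558. -37.] spin 71.5 clk 28.4 w 0.19 q7 -1.68 j1 -0.3
```

```bash

python3 -m jog '[[[0,3,-6],0,-1],[[1,9,-14],1,-1],[[2,18,-24],3,-1],[[4,30,-34],5,-1],[[6,44,-40],7,-1],[[8,60,-41],9,-1],[[10,77,-41],11,-1],[[12,95,-41],13,-1],[[14,113,-41],15,-1],[[16,131,-41],17,-1],[[18,149,-41],19,-1],[[20,167,-41],21,-1]]' 60
python3 - <<'E'
from h import *
to((.6584,-.4853,.216),-78)
E
```

```text
clock: 29.35
tool_pos: [0.6541, -0.0936, 0.2137]
tcp_rot: [0.971, -0.24, -0.0, 0.0]
ft_force: [-0.4, 0.3, -3.9]
grip_width: 0.187
grip_force: 60.0
from [ 0.6541 -0.0936  0.2137] -27.8 -> d(mm) [186. 345.  -2.] spin 50.2 clk 29.4 w 0.19 q7 -1.74 j1 -0.1
```

```bash

python3 -m jog '[[[9,16,-2],2,-1],[[18,33,-2],5,-1],[[27,50,-2],8,-1],[[36,67,-2],11,-1],[[45,84,-2],14,-1],[[54,101,-2],17,-1],[[63,118,-2],20,-1],[[72,135,-2],23,-1],[[81,152,-2],26,-1],[[90,169,-2],29,-1],[[99,186,-2],32,-1],[[108,203,-2],35,-1]]' 60
python3 - <<'E'
from h import *
to((.6584,-.4853,.216),-78)
E
```

```text
clock: 30.35
tool_pos: [0.6562, -0.3233, 0.2159]
tcp_rot: [0.853, -0.521, -0.0, 0.0]
ft_force: [-0.1, -0.1, -3.2]
grip_width: 0.186
grip_force: 60.0
from [ 0.6562 -0.3233  0.2159] -62.8 -> d(mm) [145.  72.  -0.] spin 15.2 clk 30.4 w 0.19 q7 -1.98 j1 0.18
```

```bash

python3 -m jog '[[[16,8,0],2,-1],[[32,16,0],4,-1],[[48,24,0],6,-1],[[64,32,0],8,-1],[[80,40,0],10,-1],[[95,47,0],11,-1],[[109,54,0],12,-1],[[121,60,0],13,-1],[[132,65,0],14,-1],[[140,69,0],15,-1],[[145,72,0],15,-1],[[145,72,0],15,-1]]' 60
python3 -m jog '[[[0,0,0],0,-1],[[0,0,5],0,-1],[[0,0,15],0,-1],[[0,0,27],0,-1],[[0,0,37],0,-1],[[0,0,44],0,-1],[[0,0,47],0,-1],[[0,0,47],0,-1],[[0,0,47],0,-1]]' 60
python3 - <<'E'
from h import *
to((.6584,-.4853,.167),-78)
E
```

```text
clock: 31.35
tool_pos: [0.6578, -0.4858, 0.2152]
tcp_rot: [0.779, -0.627, -0.0, 0.001]
ft_force: [-0.7, 1.4, -3.7]
grip_width: 0.184
grip_force: 60.0
clock: 32.1
tool_pos: [0.6593, -0.4834, 0.169]
tcp_rot: [0.78, -0.626, 0.0, 0.0]
ft_force: [-0.1, 0.1, -3.6]
grip_width: 0.187
grip_force: 60.0
from [ 0.6593 -0.4834  0.169 ] -77.5 -> d(mm) [2. 1. 2.] spin 0.5 clk 32.1 w 0.19 q7 -2.08 j1 0.41
```

```bash

python3 -m jog '[[[0,0,0],0,-1],[[0,0,0],0,-1],[[0,0,0],0,-1],[[0,0,0],0,-1]]' 10
python3 -m jog '[[[-3,0,-6],0,-1],[[-7,0,-12],0,-1],[[-11,0,-18],0,-1],[[-16,0,-24],0,-1],[[-22,0,-30],0,-1],[[-27,0,-36],0,-1],[[-33,0,-41],0,-1],[[-39,0,-46],0,-1],[[-45,0,-50],0,-1],[[-50,0,-54],0,-1],[[-56,0,-58],0,-1],[[-62,0,-62],0,-1]]' 8
python3 -m jog '[[[0,0,-4],0,-1],[[0,0,-8],0,-1],[[0,0,-8],0,-1],[[0,0,-8],0,-1],[[0,0,-8],0,-1],[[0,0,-8],0,-1]]' 8
python3 -m jog '[[[0,0,0],0,-1],[[0,0,0],0,-1],[[0,0,0],0,-1],[[0,0,-4],0,-1],[[0,0,0],0,-1],[[0,0,-4],0,-1],[[0,0,0],0,-1],[[0,0,-4],0,-1],[[0,0,0],0,-1],[[0,0,-5],0,-1],[[0,0,-5],0,-1],[[0,0,-5],0,-1]]' 5
python3 -m jog '[[[-5,0,-8],0,-1],[[-10,0,-16],0,-1],[[-10,0,-24],0,-1],[[-10,0,-18],0,-1],[[-10,0,-24],0,-1],[[-10,0,-18],0,-1],[[-10,0,-24],0,-1],[[-10,0,-24],0,-1],[[-10,0,-24],0,-1],[[-10,0,-24],0,-1]]' 5
for i in 1 2 3 4 5 6 7 8; do python3 -m jog '[[[0,0,0],0,-1]]' | grep ft_; done
python3 - <<'E'
from h import *
to((.6584,-.4853,.167),-78)
for n in("top","side"): np.save(n+"w.npy",bot.capture(n))
s=np.load("sidew.npy");t=np.load("topw.npy")
def wood(im):
    h=cv2.cvtColor(im,40);return (abs(h[...,0].astype(int)-17)<6)&(h[...,1]>90)&(h[...,2]>170)
for im,n,b in((s,"s",(190,70,340,200)),(t,"t",(280,120,400,230))):
    m=wood(im)[b[1]:b[3],b[0]:b[2]].astype(np.uint8);c=cv2.connectedComponentsWithStats(m);print(n,[(x[0]+b[0],x[1]+b[1],x[2],x[3],x[4]) for x in c[2][1:] if x[4]>4])
E
```

```text
clock: 32.43
tool_pos: [0.6595, -0.4835, 0.1698]
tcp_rot: [0.78, -0.626, 0.001, -0.0]
ft_force: [-0.9, -0.5, -1.6]
grip_width: 0.191
grip_force: 10.0
clock: 33.43
tool_pos: [0.6458, -0.4222, 0.2313]
tcp_rot: [0.78, -0.626, -0.0, 0.0]
ft_force: [0.6, -0.2, -3.8]
grip_width: 0.195
grip_force: 8.8
clock: 33.93
tool_pos: [0.6456, -0.423, 0.2385]
tcp_rot: [0.78, -0.626, -0.0, 0.0]
ft_force: [-0.5, -0.7, -3.1]
grip_width: 0.193
grip_force: 8.8
clock: 34.93
tool_pos: [0.6461, -0.423, 0.2445]
tcp_rot: [0.78, -0.626, 0.0, -0.0]
ft_force: [0.3, 0.3, -2.3]
grip_width: 0.19
grip_force: 5.7
clock: 35.77
tool_pos: [0.6437, -0.4131, 0.268]
tcp_rot: [0.78, -0.626, -0.0, 0.0]
ft_force: [0.2, 0.2, -3.3]
grip_width: 0.189
grip_force: 6.0
ft_force: [0.5, -0.7, -3.0]
ft_force: [-0.2, 0.2, -2.0]
ft_force: [-0.1, 1.0, -3.2]
ft_force: [-0.6, -0.1, -2.6]
ft_force: [0.0, -0.2, -2.7]
ft_force: [-0.1, -0.9, -1.7]
ft_force: [0.7, -0.0, -3.1]
ft_force: [0.6, -0.3, -2.6]
from [ 0.6437 -0.413   0.2681] -77.5 -> d(mm) [ 74.   1. 101.] spin 0.5 clk 36.4 w 0.19 q7 -2.13 j1 0.3
s [(np.int32(190), np.int32(70), np.int32
[... 421 characters left out ...]
, np.int32(4), np.int32(3), np.int32(6)), (np.int32(227), np.int32(98), np.int32(4), np.int32(3), np.int32(7)), (np.int32(234), np.int32(101), np.int32(11), np.int32(4), np.int32(16)), (np.int32(323), np.int32(134), np.int32(17), np.int32(18), np.int32(139)), (np.int32(199), np.int32(154), np.int32(25), np.int32(18), np.int32(196)), (np.int32(316), np.int32(166), np.int32(12), np.int32(34), np.int32(183))]
t [(np.int32(305), np.int32(120), np.int32(10), np.int32(4), np.int32(20)), (np.int32(317), np.int32(131), np.int32(2), np.int32(3), np.int32(5)), (np.int32(311), np.int32(134), np.int32(5), np.int32(7), np.int32(16)), (np.int32(307), np.int32(139), np.int32(6), np.int32(6), np.int32(16))]
```

```bash

python3 -m jog '[[[0,0,-8],0,-1],[[0,0,0],0,-1],[[0,0,-8],0,-1],[[0,0,0],0,-1],[[0,0,-8],0,-1],[[0,0,0],0,-1],[[0,0,-6],0,-1],[[0,0,-6],0,-1],[[0,0,-6],0,-1],[[0,0,-6],0,-1]]' 5
for i in 1 2 3 4 5 6 7 8 9 10 11 12 13 14 15 16; do python3 -m jog '[[[0,0,0],0,-1]]' | grep ft_; done | tr -d ']' | awk '{s+=$4;n++}END{print s/n,n}'
```

```text
clock: 37.37
tool_pos: [0.6438, -0.4131, 0.2743]
tcp_rot: [0.78, -0.626, 0.0, -0.0]
ft_force: [1.0, 0.2, -3.8]
grip_width: 0.187
grip_force: 5.8
-2.88125 16
```

```bash
python3 - <<'E'
from h import *
s=bot.sense();p=s["tool_pos"]+[0,0,.019];y=np.radians(yaw(s["tcp_rot"]))
im=bot.capture("side");hsv=cv2.cvtColor(im,40)
ref=np.load("t1.npy")
for th in(25,35,45):
    t=np.radians(th);X=np.array([np.cos(y)*np.cos(t),np.sin(y)*np.cos(t),np.sin(t)]);Z=np.array([-np.cos(y)*np.sin(t),-np.sin(y)*np.sin(t),np.cos(t)]);Y=np.cross(Z,X)
    pt=lambda a,b,c:p+X*(a-.07)+Y*b+Z*(c-.07)
    q=w2p("side",[pt(a,b,.003) for a,b in((-.09,-.037),(-.09,.037),(.09,.037),(.09,-.037))])
    m=np.zeros(im.shape[:2],np.uint8);cv2.fillPoly(m,[q.round().astype(int)],1)
    w=hsv[m>0];print(th,q.round(0).tolist(),"n",len(w),"hue10-25&S>60:",((w[:,0]>9)&(w[:,0]<26)&(w[:,1]>60)&(w[:,2]>120)).sum())
u0,u1,v0,v1=215,300,75,150
cv2.imwrite("pics/w1.png",cv2.resize(im[v0:v1,u0:u1],None,fx=7,fy=7,interpolation=2))
E
```

```text
25 [[265.0, 117.0], [246.0, 117.0], [245.0, 83.0], [263.0, 83.0]] n 683 hue10-25&S>60: 31
35 [[264.0, 118.0], [246.0, 119.0], [245.0, 80.0], [263.0, 80.0]] n 751 hue10-25&S>60: 27
45 [[264.0, 119.0], [246.0, 119.0], [245.0, 77.0], [263.0, 77.0]] n 817 hue10-25&S>60: 39
```

```bash
python3 - <<'E'
from h import *
im=cv2.imread("pics/w1.png");im=cv2.resize(im,(85,75),interpolation=3);h=cv2.cvtColor(im,40).astype(int)
w=(h[...,0]>9)&(h[...,0]<26)&(h[...,1]>60)&(h[...,2]>120)
r=(h[...,0]<=9)&(h[...,1]>60)
for v in range(0,50): print(v+75,"".join("W" if w[v,u] else "r" if r[v,u] else "#" if h[v,u,2]<60 else "+" if h[v,u,2]>170 else "." for u in range(20,60)))
E
```

```text
75 WWWWWWWWWWWWWWW++..+++.++WWWWWWWWWWWW...
76 WWWWWWWWWWWWWWW++.++++.++WWWWWWWWWWW....
77 WWWWWWWWWWWWWWW+++.+++.+++WWWWWWWWWW....
78 WWWWWWWWWWWW...++.++++.++..WWWWWWWW.....
79 WWWWWWWWWWW.....+..+++.+....WWWWWWW.....
80 WWWWWWWWWWW........+++......WWWWWW......
81 WWWWWWWWWWW........+++......WWWWWW......
82 WWWWWWWWWWW...+++..+++......WWWWW.......
83 WWWWWWWWWWW...+++..+++.......WWWW.......
84 WWWWWWWWWWW...+++..+++.......WWW........
85 WWWWWWWWWWW...+++..+++.......WWW........
86 WWWWWWWWWWW...+++..+++.......WWW........
87 WWWWWWWWWWW...++++.+++.......WWW........
88 WWWWWWWWWWW...++++++++......++WW........
89 WWWWWWWWWWW...++++++++......+WWW........
90 WWWWWWWWWWW...++++++++.......WWW........
91 WWWWWWWWWWW...++++.+++......+WWW........
92 WWWWWWWWWWW+..++++++++......++WW........
93 WWWWWWWWWWW+..++++..........+WWW........
94 WWWWWWWWWWW+..++++.rrr.......WWW........
95 WWWWWWWWWWW+..++++.rW.r......WWW........
96 WWWWWWWWWWW+..++++.WWrr......WWW........
97 WWWWWWWWWWW+..++++.WW.r......WWW........
98 WWWWWWWWWWW+..++++.rr.r......WWW........
99 WWWWWWWWWWW+..++++.r.........WWW........

[... 424 characters left out ...]
+++++++++++++++WWWWWWW...
110 .r.......r....++++++++++++++++rWWWWW....
111 #........r....++++++++++++++++rWWWWW....
112 .........W...+++++++++++++++++rWWWWW....
113 #........W....++++++++++++++++rWWWW.....
114 #.......WW....++++++++++++++++rWWW......
115 #r......WW....++++++++++++++++rWWW.....#
116 #r.....WWW....++++++++++++++++rWW.....##
117 #r.....WWW...+++++++++++++++++.WW......#
118 #r....WWWW...+++++++++++++++++.WW......#
119 ......WWWWr..+++++++++++++++++rW........
120 r....WWWWWW..+++++++++++++++++WW........
121 ....WWWWWWWr..+++++++++++++++.W.........
122 ....WWWWWWWWWrrr................##......
123 ...WWWWWWWWWWWW....rr#r########r##r.....
124 ...WWWWWWWW....####################.....
```

```bash

python3 -m jog '[[[0,0,-4],0,-1],[[0,0,-10],0,-1],[[0,0,-20],0,-1],[[0,0,-26],0,-1],[[0,0,-30],0,-1],[[0,0,-30],0,-1]]' 60
python3 - <<'E'
from h import *
to((.59,.084,.295),-6.5)
E
```

```text
clock: 39.25
tool_pos: [0.6442, -0.4136, 0.306]
tcp_rot: [0.78, -0.626, 0.001, 0.0]
ft_force: [-0.2, 0.3, -3.2]
grip_width: 0.186
grip_force: 61.4
from [ 0.6442 -0.4136  0.306 ] -77.5 -> d(mm) [-498.  -55.   11.] spin -71.0 clk 39.2 w 0.19 q7 -2.15 j1 0.31
```

```bash

python3 -m jog '[[[-12,-1,0],-2,-1],[[-32,-3,0],-6,-1],[[-56,-6,0],-11,-1],[[-84,-9,0],-16,-1],[[-112,-12,0],-21,-1],[[-140,-15,0],-26,-1],[[-168,-18,0],-31,-1],[[-196,-21,0],-36,-1],[[-224,-24,0],-41,-1],[[-252,-27,0],-46,-1],[[-280,-30,0],-51,-1],[[-308,-33,0],-56,-1]]' 60
python3 - <<'E'
from h import *
to((.59,.084,.295),-6.5)
E
```

```text
clock: 40.25
tool_pos: [0.609, -0.1038, 0.3042]
tcp_rot: [0.983, -0.185, 0.0, -0.0]
ft_force: [1.4, 0.6, -2.8]
grip_width: 0.185
grip_force: 61.3
from [ 0.609  -0.1038  0.3042] -21.3 -> d(mm) [ -86. -168.    9.] spin -14.8 clk 40.2 w 0.19 q7 -1.65 j1 -0.09
```

```bash

python3 -m jog '[[[-14,-27,0],-3,-1],[[-28,-54,2],-5,-1],[[-42,-81,4],-7,-1],[[-54,-106,6],-9,-1],[[-65,-127,8],-11,-1],[[-74,-145,9],-13,-1],[[-80,-157,9],-14,-1],[[-84,-165,9],-15,-1],[[-86,-168,9],-15,-1],[[-86,-168,9],-15,-1],[[-86,-168,9],-15,-1]]' 60
python3 -m jog '[[[0,0,25],0,-1],[[0,0,60],0,-1],[[0,0,90],0,-1],[[0,0,110],0,-1],[[0,0,125],0,-1],[[0,0,133],0,-1],[[0,0,138],0,-1],[[0,0,138],0,-1]]' 60
python3 -m jog '[[[0,0,4],0,-1],[[0,0,8],0,-1],[[0,0,12],0,-1],[[0,0,12],0,-1]]' 10
python3 - <<'E'
from h import *
to((.6546,.0764,.0546),-6.5)
E
```

```text
clock: 41.17
tool_pos: [0.5914, 0.0811, 0.2952]
tcp_rot: [0.998, -0.058, 0.0, 0.001]
ft_force: [0.1, -0.5, -3.9]
grip_width: 0.184
grip_force: 61.3
clock: 41.83
tool_pos: [0.5912, 0.0817, 0.1566]
tcp_rot: [0.998, -0.058, -0.0, 0.0]
ft_force: [-0.7, 0.1, -2.6]
grip_width: 0.188
grip_force: 61.1
clock: 42.17
tool_pos: [0.5935, 0.0826, 0.1466]
tcp_rot: [0.998, -0.057, 0.003, -0.0]
ft_force: [1.4, 0.2, 2.1]
grip_width: 0.193
grip_force: 10.0
from [0.5935 0.0826 0.1466] -6.6 -> d(mm) [61. -1. 92.] spin -0.1 clk 42.2 w 0.19 q7 -1.69 j1 -0.33
```

```bash

python3 -m jog '[[[8,0,6],0,-1],[[16,0,13],0,-1],[[24,0,20],0,-1],[[32,0,28],0,-1],[[39,0,37],0,-1],[[46,0,47],0,-1],[[52,0,57],0,-1],[[57,0,66],0,-1],[[60,0,76],0,-1],[[62,0,86],0,-1],[[62,0,92],0,-1],[[62,0,94],0,-1]]' 6
python3 -m jog '[[[0,0,2],0,-1],[[0,0,2],0,-0.6],[[0,0,2],0,-0.3],[[0,0,2],0,0],[[0,0,-20],0,0],[[0,0,-60],0,0],[[0,0,-100],0,0],[[0,0,-140],0,0],[[0,0,-150],0,0],[[0,0,-150],0,0]]' 6
python3 - <<'E'
from h import *
to((.572,-.250,.2),125);to((.572,-.250,.2),-55)
E
```

```text
clock: 43.17
tool_pos: [0.6536, 0.0754, 0.051]
tcp_rot: [0.998, -0.057, 0.001, 0.0]
ft_force: [-0.8, 0.2, 8.9]
grip_width: 0.19
grip_force: 6.0
clock: 44.0
tool_pos: [0.6552, 0.0759, 0.2052]
tcp_rot: [0.998, -0.057, 0.004, -0.001]
ft_force: [0.4, -0.2, -0.4]
grip_width: 0.503
grip_force: 0.0
from [0.6552 0.0759 0.2052] -6.5 -> d(mm) [-46. 333.   5.] spin -131.5 clk 44.0 w 0.5 q7 -1.69 j1 -0.3
from [0.6552 0.0759 0.2052] -6.5 -> d(mm) [-46. 333.   5.] spin 48.5 clk 44.0 w 0.5 q7 -1.69 j1 -0.3
```

```bash

python3 -m jog '[[[-5,30,0],-7,0],[[-9,60,0],-14,0],[[-14,95,0],-21,0],[[-18,130,0],-28,0],[[-22,165,0],-35,0],[[-27,200,0],-42,0],[[-32,235,0],-49,0],[[-37,270,0],-56,0],[[-42,300,0],-63,0],[[-46,325,0],-70,0],[[-46,333,0],-77,0],[[-46,333,0],-84,0]]' 15
python3 - <<'E'
from h import *
to((.572,-.250,.2),125)
E
```

```text
clock: 45.0
tool_pos: [0.5664, -0.2535, 0.1984]
tcp_rot: [0.78, 0.626, -0.002, -0.001]
ft_force: [0.0, -0.4, -0.1]
grip_width: 0.496
grip_force: 0.0
from [ 0.5664 -0.2535  0.1984] 77.5 -> d(mm) [ 5.  5. -2.] spin -47.5 clk 45.0 w 0.5 q7 0.06 j1 0.47
```

```bash

python3 -m jog '[[[5,5,0],-7,0],[[5,5,0],-14,0],[[5,5,0],-21,0],[[5,5,0],-28,0],[[5,5,0],-35,0],[[5,5,0],-42,0],[[5,5,0],-47.5,0],[[5,5,0],-47.5,0],[[5,5,0],-47.5,0]]' 15
python3 - <<'E'
from h import *
to((.572,-.250,.110),125)
E
```

```text
clock: 45.75
tool_pos: [0.5741, -0.2456, 0.1992]
tcp_rot: [0.463, 0.886, 0.0, -0.002]
ft_force: [-1.0, -0.2, -0.1]
grip_width: 0.502
grip_force: 0.0
from [ 0.5741 -0.2456  0.1992] 124.8 -> d(mm) [-2. -4. 89.] spin -0.2 clk 45.8 w 0.5 q7 0.73 j1 0.59
```

```bash

python3 -m jog '[[[-2,-4,35],0,0],[[-2,-4,68],0,0],[[-2,-4,85],0,0],[[-2,-4,89],0,-0.3],[[-2,-4,89],0,-0.6],[[-2,-4,89],0,-1],[[-2,-4,89],0,-1],[[-2,-4,89],0,-1],[[-2,-4,89],0,-1],[[-2,-4,89],0,-1],[[-2,-4,89],0,-1]]' 15
python3 -m jog '[[[0,0,0],0,-1],[[0,0,0],0,-1],[[0,0,0],5,-1],[[0,0,0],12,-1],[[0,0,0],19,-1],[[0,0,0],26,-1],[[0,0,0],33,-1],[[0,0,0],40,-1],[[0,0,0],47,-1],[[0,0,0],54,-1],[[0,0,0],61,-1],[[0,0,0],66,-1]]' 60
python3 -m jog '[[[0,0,0],7,-1],[[0,0,0],14,-1],[[0,0,0],14,-1],[[0,0,0],14,-1],[[0,0,0],14,-0.5],[[0,0,0],14,0],[[0,0,0],14,0],[[0,0,-20],14,0],[[0,0,-55],14,0],[[0,0,-90],14,0],[[0,0,-90],14,0]]' 60
python3 - <<'E'
from h import *
# heel: far end (.6257,.3943) yaw 13.4, x=70 is 18 mm nearer
P=np.array([.6257,.3943])-.018*np.array([np.cos(np.radians(13.4)),np.sin(np.radians(13.4))]);print(P)
to((*P,.2),193.4)
ref=np.load("t1.npy");t=chk(ref,{"heel":(172,162,206,214),"wedge":(244,152,270,202),"bob":(212,155,236,202)})
a=cv2.resize(t[135:215,296:380],None,fx=6,fy=6);b=cv2.resize(t[145:220,165:275],None,fx=3,fy=3)
E
```

```text
clock: 46.67
tool_pos: [0.5724, -0.2515, 0.1135]
tcp_rot: [0.463, 0.887, -0.001, 0.0]
ft_force: [-3.1, -1.9, 5.8]
grip_width: 0.17
grip_force: 15.0
clock: 47.67
tool_pos: [0.5703, -0.2516, 0.1135]
tcp_rot: [0.872, 0.489, -0.002, -0.0]
ft_force: [-9.5, -0.7, 8.9]
grip_width: 0.163
grip_force: 60.0
clock: 48.58
tool_pos: [0.5779, -0.2514, 0.209]
tcp_rot: [0.924, 0.383, 0.005, 0.004]
ft_force: [0.6, -0.2, -0.5]
grip_width: 0.498
grip_force: 0.0
[0.60819003 0.39012854]
from [ 0.5779 -0.2514  0.209 ] 45.0 -> d(mm) [ 475. -432.    9.] spin -148.4 clk 48.6 w 0.5 q7 -0.39 j1 0.34
heel score 0.97 shift px 0 0
wedge score 0.88 shift px 0 -1
bob score 0.6 shift px 10 25
```

```bash

python3 -m jog '[[[15,-13,0],-7,0],[[42,-38,0],-14,0],[[70,-64,0],-21,0],[[98,-90,0],-28,0],[[126,-115,0],-35,0],[[154,-140,0],-42,0],[[182,-166,0],-49,0],[[210,-191,0],-56,0],[[238,-217,0],-63,0],[[266,-242,0],-70,0],[[294,-268,0],-77,0],[[322,-293,0],-84,0]]' 15
python3 - <<'E'
from h import *
to((.608,.39,.2),193.4)
E
```

```text
clock: 49.63
tool_pos: [0.593, 0.1872, 0.2011]
tcp_rot: [0.428, 0.904, 0.0, -0.001]
ft_force: [0.4, 0.8, 0.2]
grip_width: 0.5
grip_force: 0.0
from [0.593  0.1872 0.2011] 129.4 -> d(mm) [147. 140.   1.] spin -64.0 clk 49.6 w 0.5 q7 0.12 j1 -0.13
```

```bash

python3 -m jog '[[[20,20,0],-7,0],[[40,40,0],-14,0],[[62,60,0],-21,0],[[84,80,0],-28,0],[[106,100,0],-35,0],[[128,120,0],-42,0],[[142,135,0],-49,0],[[147,140,0],-56,0],[[147,140,0],-63,0],[[147,140,0],-64,0],[[147,140,0],-64,0]]' 15
python3 - <<'E'
from h import *
to((.608,.391,.051),193.4)
E
```

```text
clock: 50.55
tool_pos: [0.6097, 0.3871, 0.2007]
tcp_rot: [-0.112, 0.994, 0.0, -0.001]
ft_force: [0.3, -0.4, -0.9]
grip_width: 0.499
grip_force: 0.0
from [0.6097 0.3871 0.2007] 192.9 -> d(mm) [  1.   4. 150.] spin -0.5 clk 50.5 w 0.5 q7 0.85 j1 -0.3
```

```bash

python3 -m jog '[[[1,4,35],-0.5,0],[[1,4,70],-0.5,0],[[1,4,105],-0.5,0],[[1,4,138],-0.5,0],[[1,4,150],-0.5,0],[[1,4,150],-0.5,0],[[1,4,150],-0.5,-0.3],[[1,4,150],-0.5,-0.6],[[1,4,150],-0.5,-1],[[1,4,150],-0.5,-1],[[1,4,150],-0.5,-1],[[1,4,150],-0.5,-1]]' 10
python3 -m jog '[[[0,0,0],0,-1],[[0,0,0],0,-1],[[0,0,0],0,-1],[[0,0,0],0,-1]]' 60
python3 -m jog '[[[0,0,-4],0,-1],[[0,0,-10],0,-1],[[0,0,-18],0,-1],[[0,0,-30],0,-1],[[0,0,-43],0,-1],[[0,0,-57],0,-1],[[0,0,-72],0,-1],[[0,0,-88],0,-1],[[0,0,-104],0,-1],[[0,0,-120],0,-1],[[0,0,-134],0,-1],[[0,0,-145],0,-1]]' 60
python3 -m jog '[[[0,0,-8],0,-1],[[0,0,-12],0,-1],[[0,0,-12],0,-1]]' 60
python3 - <<'E'
from h import *
C=np.array([.572,-.250]);a=np.radians(225);d=np.array([np.cos(a),np.sin(a)])
P=C+(.095+.16)*d;print(P); to((*P,.212),45)
E
```

```text
clock: 51.55
tool_pos: [0.6093, 0.3911, 0.0538]
tcp_rot: [-0.117, 0.993, 0.0, 0.001]
ft_force: [-0.6, -0.6, 6.0]
grip_width: 0.191
grip_force: 10.0
clock: 51.88
tool_pos: [0.6093, 0.3911, 0.0538]
tcp_rot: [-0.117, 0.993, 0.0, 0.001]
ft_force: [-0.0, -1.3, 6.7]
grip_width: 0.185
grip_force: 59.8
clock: 52.88
tool_pos: [0.6086, 0.3914, 0.2]
tcp_rot: [-0.117, 0.993, 0.001, 0.001]
ft_force: [-0.4, 0.7, -3.4]
grip_width: 0.186
grip_force: 59.8
clock: 53.13
tool_pos: [0.6086, 0.3911, 0.2102]
tcp_rot: [-0.117, 0.993, 0.0, 0.001]
ft_force: [0.1, 0.1, -3.3]
grip_width: 0.188
grip_force: 59.8
[ 0.39168777 -0.43031223]
from [0.6086 0.3911 0.2102] 193.5 -> d(mm) [ 402. -748.   -2.] spin 148.5 clk 53.1 w 0.19 q7 0.86 j1 -0.31
```

```bash

python3 -m jog '[[[2,-3,-2],0.5,-1],[[4,-8,-2],1.5,-1],[[8,-15,-2],3,-1],[[12,-24,-2],5,-1],[[18,-36,-2],8,-1],[[26,-50,-2],11,-1],[[34,-66,-2],14,-1],[[43,-83,-2],18,-1],[[53,-100,-2],22,-1],[[62,-117,-2],26,-1],[[71,-134,-2],30,-1],[[80,-151,-2],34,-1]]' 60
python3 - <<'E'
from h import *
to((.3917,-.4303,.212),45)
E
```

```text
clock: 54.13
tool_pos: [0.5649, 0.2229, 0.2109]
tcp_rot: [0.181, 0.983, -0.001, -0.0]
ft_force: [-0.1, -0.2, -3.3]
grip_width: 0.19
grip_force: 59.8
from [0.5649 0.2229 0.2109] 159.1 -> d(mm) [ -71. -672.   -1.] spin 114.1 clk 54.1 w 0.19 q7 0.48 j1 -0.11
```

```bash

python3 -m jog '[[[-2,-20,-2],4,-1],[[-4,-41,-2],8,-1],[[-6,-62,-2],12,-1],[[-9,-83,-2],16,-1],[[-11,-104,-2],20,-1],[[-13,-125,-2],24,-1],[[-15,-146,-2],28,-1],[[-18,-167,-2],32,-1],[[-20,-188,-2],36,-1],[[-22,-209,-2],40,-1],[[-24,-230,-2],44,-1],[[-27,-251,-2],48,-1]]' 60
python3 - <<'E'
from h import *
to((.3917,-.4303,.212),45)
E
```

```text
clock: 55.13
tool_pos: [0.5014, -0.021, 0.2131]
tcp_rot: [0.566, 0.825, -0.0, -0.0]
ft_force: [-0.8, -0.3, -4.1]
grip_width: 0.19
grip_force: 59.8
from [ 0.5014 -0.021   0.2131] 111.1 -> d(mm) [-342. -250.    1.] spin 66.1 clk 55.1 w 0.19 q7 0.18 j1 0.2
```

```bash

python3 -m jog '[[[-17,-12,0],4,-1],[[-34,-25,0],8,-1],[[-52,-38,0],12,-1],[[-70,-51,0],16,-1],[[-88,-64,0],20,-1],[[-106,-77,0],24,-1],[[-124,-90,0],28,-1],[[-142,-103,0],32,-1],[[-160,-116,0],36,-1],[[-178,-129,0],40,-1],[[-195,-142,0],44,-1],[[-211,-154,0],47,-1]]' 60
python3 - <<'E'
from h import *
to((.3917,-.4303,.214),45)
E
```

```text
clock: 56.13
tool_pos: [0.435, -0.2734, 0.2131]
tcp_rot: [0.848, 0.53, -0.0, -0.0]
ft_force: [0.0, 0.6, -4.2]
grip_width: 0.186
grip_force: 59.8
from [ 0.435  -0.2734  0.2131] 64.1 -> d(mm) [-160.   30.   -1.] spin 19.1 clk 56.1 w 0.19 q7 0.03 j1 0.54
```

```bash

python3 -m jog '[[[-17,3,0],3,-1],[[-34,6,0],6,-1],[[-51,9,0],9,-1],[[-68,13,0],12,-1],[[-85,16,0],14,-1],[[-102,19,0],16,-1],[[-118,22,0],17,-1],[[-132,25,0],18,-1],[[-144,27,0],19,-1],[[-153,29,0],19,-1],[[-158,30,0],19,-1],[[-160,30,0],19,-1]]' 60
python3 -m jog '[[[0,0,0],0,-1],[[0,0,5],0,-1],[[0,0,15],0,-1],[[0,0,27],0,-1],[[0,0,37],0,-1],[[0,0,44],0,-1],[[0,0,46],0,-1],[[0,0,46],0,-1],[[0,0,46],0,-1]]' 60
python3 - <<'E'
from h import *
to((.3917,-.4303,.167),45)
t=bot.capture("side");s=bot.capture("top")
# opening outline check: dark pixels azimuth around organiser axis at z=.11, r=125mm
C=np.array([.571,-.250])
for n,im in(("top",s),("side",t)):
    g=cv2.cvtColor(im,6);A=np.arange(0,360,4);q=w2p(n,[[C[0]+.130*np.cos(np.radians(a)),C[1]+.130*np.sin(np.radians(a)),.107] for a in A])
    print(n,"dark az",[int(a) for a,(u,v) in zip(A,q) if g[int(round(v)),int(round(u))]<70])
E
```

```text
clock: 57.13
tool_pos: [0.3947, -0.43, 0.2129]
tcp_rot: [0.922, 0.386, 0.0, -0.0]
ft_force: [1.1, 0.0, -3.3]
grip_width: 0.189
grip_force: 59.8
clock: 57.88
tool_pos: [0.3951, -0.4293, 0.1671]
tcp_rot: [0.922, 0.386, 0.0, 0.0]
ft_force: [-0.8, 0.9, -3.5]
grip_width: 0.187
grip_force: 59.8
from [ 0.3951 -0.4293  0.1671] 45.5 -> d(mm) [-3. -2.  0.] spin 0.5 clk 57.9 w 0.19 q7 0.04 j1 0.74
top dark az [192, 196, 200, 204, 216, 220, 224, 228, 232, 252, 256]
side dark az [184, 188, 192, 196, 200, 204, 208, 232, 236, 240]
```

```bash

python3 -m jog '[[[0,0,0],0,-1],[[0,0,0],0,-1],[[0,0,0],0,-1],[[0,0,0],0,-1]]' 10
python3 -m jog '[[[3,0,-6],0,-1],[[7,0,-12],0,-1],[[11,0,-18],0,-1],[[16,0,-24],0,-1],[[22,0,-30],0,-1],[[27,0,-36],0,-1],[[33,0,-41],0,-1],[[39,0,-46],0,-1],[[45,0,-50],0,-1],[[50,0,-54],0,-1],[[56,0,-58],0,-1],[[62,0,-62],0,-1]]' 8
python3 -m jog '[[[0,0,-4],0,-1],[[0,0,-8],0,-1],[[0,0,-8],0,-1],[[0,0,-8],0,-1],[[0,0,-8],0,-1],[[0,0,-8],0,-1]]' 8
python3 -m jog '[[[0,0,0],0,-1],[[0,0,0],0,-1],[[0,0,0],0,-1],[[0,0,-4],0,-1],[[0,0,0],0,-1],[[0,0,-4],0,-1],[[0,0,0],0,-1],[[0,0,-4],0,-1],[[0,0,0],0,-1],[[0,0,-5],0,-1],[[0,0,-5],0,-1],[[0,0,-5],0,-1]]' 5
python3 -m jog '[[[5,0,-8],0,-1],[[10,0,-16],0,-1],[[10,0,-24],0,-1],[[10,0,-18],0,-1],[[10,0,-24],0,-1],[[10,0,-18],0,-1],[[10,0,-24],0,-1],[[10,0,-24],0,-1],[[10,0,-24],0,-1],[[10,0,-24],0,-1]]' 5
for i in 1 2 3 4 5 6 7 8; do python3 -m jog '[[[0,0,0],0,-1]]' | grep ft_; done| tr -d ']' | awk '{s+=$4;n++}END{print s/n,n}'
python3 - <<'E'
from h import *
s=bot.sense();p=s["tool_pos"]+[0,0,.019];y=np.radians(yaw(s["tcp_rot"])+180)
t=np.radians(35);X=np.array([np.cos(y)*np.cos(t),np.sin(y)*np.cos(t),np.sin(t)]);Z=np.array([-np.cos(y)*np.sin(t),-np.sin(y)*np.sin(t),np.cos(t)]);Y=np.cross(Z,X)
q=w2p("side",[p+X*(a-.07)+Y*b+Z*(-.067) for a,b in((-.09,-.037),(-.09,.037),(.09,.037),(.09,-.037))]);print(q.round(0).tolist())
im=bot.capture("side");g=cv2.cvtColor(im,6)
u0,v0=q.min(0).astype(int)-4;u1,v1=q.max(0).astype(int)+5
for v in range(v0,v1): print(v,u0,"".join("#" if x<50 else "+" if x>150 else "." for x in g[v,u0:u1]))
E
```

```text
clock: 58.32
tool_pos: [0.3952, -0.4296, 0.1675]
tcp_rot: [0.922, 0.386, 0.0, 0.001]
ft_force: [-0.1, -0.7, -1.8]
grip_width: 0.194
grip_force: 10.0
clock: 59.32
tool_pos: [0.4386, -0.3846, 0.2293]
tcp_rot: [0.922, 0.386, -0.0, -0.0]
ft_force: [0.9, -0.1, -2.5]
grip_width: 0.192
grip_force: 8.5
clock: 59.82
tool_pos: [0.4379, -0.3852, 0.2368]
tcp_rot: [0.922, 0.386, -0.0, -0.0]
ft_force: [-0.4, 0.3, -3.7]
grip_width: 0.188
grip_force: 8.5
clock: 60.82
tool_pos: [0.4386, -0.3852, 0.2424]
tcp_rot: [0.922, 0.386, 0.0, 0.0]
ft_force: [0.1, -0.3, -3.1]
grip_width: 0.194
grip_force: 6.0
clock: 61.65
tool_pos: [0.4453, -0.378, 0.266]
tcp_rot: [0.922, 0.386, -0.0, -0.0]
ft_force: [-0.2, 0.6, -3.0]
grip_width: 0.19
grip_force: 6.0
-2.675 8
[[289.0, 128.0], [277.0, 121.0], [307.0, 89.0], [320.0, 95.0]]
84 273 ..........................++..++++++...............
85 273 ..........................++++++++++...............
86 273 ..........................++++++++++...............
87 273 ..........................++++.+++++...............
88 273 ..........................+++..+++.................
8
[... 1867 characters left out ...]
++++++++++..............................
121 273 ........+++++++++++++..............................
122 273 .......+++++++++++++...............................
123 273 ......+++++++++++++................................
124 273 ....#..+++++++++++.................................
125 273 ...###..+++++++++..................................
126 273 ..######..++++++...................................
127 273 .########...++++...................................
128 273 .##.......#..++....................................
129 273 ###..++++..........................................
130 273 ##...+++++++.......................................
131 273 #....+++++++++.....###.............................
```

```bash

python3 -m jog '[[[0,0,-4],0,-1],[[0,0,-10],0,-1],[[0,0,-20],0,-1],[[0,0,-30],0,-1],[[0,0,-38],0,-1],[[0,0,-40],0,-1]]' 60
python3 - <<'E'
from h import *
to((.549,.3766,.305),193.5)
E
```

```text
clock: 62.87
tool_pos: [0.4463, -0.3787, 0.3084]
tcp_rot: [0.922, 0.386, 0.001, 0.002]
ft_force: [-0.4, -0.1, -2.8]
grip_width: 0.185
grip_force: 61.7
from [ 0.4463 -0.3787  0.3084] 45.5 -> d(mm) [ 610. -456.    3.] spin -148.0 clk 62.9 w 0.19 q7 -0.09 j1 0.61
```

```bash

python3 -m jog '[[[9,-7,0],-4,-1],[[28,-21,0],-9,-1],[[52,-39,0],-15,-1],[[78,-58,0],-21,-1],[[104,-78,0],-27,-1],[[130,-97,0],-33,-1],[[156,-117,0],-39,-1],[[182,-136,0],-45,-1],[[208,-155,0],-51,-1],[[234,-175,0],-57,-1],[[260,-194,0],-63,-1],[[286,-214,0],-69,-1]]' 60
python3 - <<'E'
from h import *
to((.549,.3766,.305),193.5)
E
```

```text
clock: 63.87
tool_pos: [0.4936, -0.0226, 0.3065]
tcp_rot: [0.539, 0.842, 0.0, 0.001]
ft_force: [0.4, 0.3, -3.5]
grip_width: 0.182
grip_force: 61.7
from [ 0.4936 -0.0226  0.3065] 114.7 -> d(mm) [339. 217.   2.] spin -78.8 clk 63.9 w 0.18 q7 0.3 j1 0.23
```

```bash

python3 -m jog '[[[27,17,0],-7,-1],[[54,34,0],-14,-1],[[82,52,0],-21,-1],[[110,70,0],-28,-1],[[138,88,0],-35,-1],[[166,106,0],-42,-1],[[194,124,0],-49,-1],[[222,142,0],-56,-1],[[250,160,0],-62,-1],[[278,178,0],-68,-1],[[303,194,0],-73,-1],[[322,206,0],-77,-1]]' 60
python3 -m jog '[[[10,0,0],-2,-1],[[10,0,0],-2,-1],[[10,0,0],-2,-1]]' 60
python3 - <<'E'
from h import *
to((.549,.3766,.158),193.5)
E
```

```text
clock: 64.87
tool_pos: [0.5473, 0.3573, 0.306]
tcp_rot: [-0.103, 0.995, 0.001, -0.0]
ft_force: [0.5, -1.9, -2.4]
grip_width: 0.185
grip_force: 61.7
clock: 65.12
tool_pos: [0.5379, 0.352, 0.306]
tcp_rot: [-0.117, 0.993, -0.001, 0.0]
ft_force: [-0.3, -0.1, -2.7]
grip_width: 0.185
grip_force: 61.3
from [0.5379 0.352  0.306 ] 193.4 -> d(mm) [-17.  21. 148.] spin -0.1 clk 65.1 w 0.18 q7 0.86 j1 -0.25
```

```bash

python3 -m jog '[[[-8,10,0],0,-1],[[-17,21,10],0,-1],[[-17,21,40],0,-1],[[-17,21,75],0,-1],[[-17,21,105],0,-1],[[-17,21,125],0,-1],[[-17,21,138],0,-1],[[-17,21,145],0,-1],[[-17,21,148],0,-1],[[-17,21,148],0,-1]]' 60
python3 -m jog '[[[0,0,4],0,-1],[[0,0,8],0,-1],[[0,0,12],0,-1],[[0,0,12],0,-1]]' 10
python3 - <<'E'
from h import *
to((.6093,.3911,.0538),193.5)
E
```

```text
clock: 65.95
tool_pos: [0.5501, 0.3768, 0.1586]
tcp_rot: [-0.117, 0.993, 0.0, 0.001]
ft_force: [-0.2, 0.0, -2.3]
grip_width: 0.189
grip_force: 61.3
clock: 66.28
tool_pos: [0.5492, 0.3765, 0.1456]
tcp_rot: [-0.117, 0.993, -0.0, -0.0]
ft_force: [-0.2, 0.1, -3.8]
grip_width: 0.19
grip_force: 10.8
from [0.5492 0.3765 0.1456] 193.5 -> d(mm) [-62.   0.  92.] spin -0.0 clk 66.3 w 0.19 q7 0.76 j1 -0.31
```

```bash

python3 -m jog '[[[-8,0,6],0,-1],[[-16,0,13],0,-1],[[-24,0,20],0,-1],[[-32,0,28],0,-1],[[-39,0,37],0,-1],[[-46,0,47],0,-1],[[-52,0,57],0,-1],[[-57,0,66],0,-1],[[-60,0,76],0,-1],[[-62,0,86],0,-1],[[-62,0,91],0,-1],[[-62,0,93],0,-1]]' 6
python3 -m jog '[[[0,0,2],0,-1],[[0,0,2],0,-0.6],[[0,0,2],0,-0.3],[[0,0,2],0,0],[[0,0,-20],0,0],[[0,0,-60],0,0],[[0,0,-100],0,0],[[0,0,-140],0,0],[[0,0,-150],0,0],[[0,0,-150],0,0]]' 6
python3 - <<'E'
from h import *
to((.572,-.250,.2),45)
E
```

```text
clock: 67.28
tool_pos: [0.6102, 0.3913, 0.0533]
tcp_rot: [-0.117, 0.993, -0.0, 0.0]
ft_force: [-1.1, -1.9, 9.2]
grip_width: 0.192
grip_force: 6.0
clock: 68.12
tool_pos: [0.6112, 0.3933, 0.2077]
tcp_rot: [-0.117, 0.993, 0.002, 0.003]
ft_force: [-0.4, -0.1, 0.5]
grip_width: 0.5
grip_force: 0.0
from [0.6112 0.3933 0.2077] 193.5 -> d(mm) [ 188. -617.    8.] spin 148.5 clk 68.1 w 0.5 q7 0.86 j1 -0.31
```

```bash

python3 -m jog '[[[9,-30,0],7,0],[[18,-60,0],14,0],[[29,-96,0],21,0],[[40,-132,0],28,0],[[51,-168,0],35,0],[[62,-204,0],42,0],[[73,-240,0],49,0],[[84,-276,0],56,0],[[95,-312,0],63,0],[[106,-348,0],70,0],[[117,-384,0],77,0],[[128,-420,0],84,0]]' 15
python3 - <<'E'
from h import *
to((.572,-.250,.2),45)
E
```

```text
clock: 69.12
tool_pos: [0.5811, -0.0491, 0.201]
tcp_rot: [0.58, 0.815, -0.001, -0.001]
ft_force: [0.1, -0.0, 0.8]
grip_width: 0.5
grip_force: 0.0
from [ 0.5811 -0.0491  0.201 ] 109.1 -> d(mm) [-187.  -74.    1.] spin 64.1 clk 69.1 w 0.5 q7 0.2 j1 0.21
```

```bash

python3 -m jog '[[[-30,-12,0],7,0],[[-65,-26,0],14,0],[[-100,-40,0],21,0],[[-135,-54,0],28,0],[[-165,-66,0],35,0],[[-182,-72,0],42,0],[[-187,-74,0],49,0],[[-187,-74,0],56,0],[[-187,-74,0],63,0],[[-187,-74,0],64,0],[[-187,-74,0],64,0]]' 15
python3 - <<'E'
from h import *
to((.572,-.250,.110),45)
E
```

```text
clock: 70.03
tool_pos: [0.5745, -0.2476, 0.2013]
tcp_rot: [0.922, 0.387, -0.001, -0.001]
ft_force: [0.7, 0.4, 0.3]
grip_width: 0.497
grip_force: 0.0
from [ 0.5745 -0.2476  0.2013] 45.6 -> d(mm) [-3. -0. 91.] spin 0.6 clk 70.0 w 0.5 q7 -0.39 j1 0.34
```

```bash

python3 -m jog '[[[-3,0,35],0.5,0],[[-3,0,70],0.5,0],[[-3,0,87],0.5,0],[[-3,0,91],0.5,-0.3],[[-3,0,91],0.5,-0.6],[[-3,0,91],0.5,-1],[[-3,0,91],0.5,-1],[[-3,0,91],0.5,-1],[[-3,0,91],0.5,-1],[[-3,0,91],0.5,-1],[[-3,0,91],0.5,-1]]' 15
python3 -m jog '[[[0,0,0],0,-1],[[0,0,0],0,-1],[[0,0,0],5,-1],[[0,0,0],12,-1],[[0,0,0],19,-1],[[0,0,0],26,-1],[[0,0,0],33,-1],[[0,0,0],40,-1],[[0,0,0],47,-1],[[0,0,0],54,-1],[[0,0,0],60,-1],[[0,0,0],65,-1]]' 60
python3 -m jog '[[[0,0,0],7,-1],[[0,0,0],14,-1],[[0,0,0],21,-1],[[0,0,0],25,-1],[[0,0,0],25,-1],[[0,0,0],25,-1]]' 60
python3 - <<'E'
from h import *
to((.572,-.250,.110),-45)
E
python3 -m jog '[[[0,0,0],0,-0.5],[[0,0,0],0,0],[[0,0,0],0,0],[[0,0,-20],0,0],[[0,0,-55],0,0],[[0,0,-95],0,0],[[0,0,-130],0,0],[[0,0,-140],0,0],[[0,0,-140],0,0]]' 60
python3 - <<'E'
from h import *
to((.35,-.50,.25),-45)
E
```

```text
clock: 70.95
tool_pos: [0.5726, -0.2486, 0.1133]
tcp_rot: [0.924, 0.383, -0.0, -0.001]
ft_force: [-3.5, 3.4, 3.7]
grip_width: 0.167
grip_force: 15.0
clock: 71.95
tool_pos: [0.573, -0.2505, 0.1133]
tcp_rot: [0.984, -0.176, 0.0, 0.0]
ft_force: [-3.2, 0.1, 1.8]
grip_width: 0.165
grip_force: 60.0
clock: 72.45
tool_pos: [0.5725, -0.2511, 0.1133]
tcp_rot: [0.924, -0.382, -0.0, 0.001]
ft_force: [-5.3, -0.7, 4.8]
grip_width: 0.165
grip_force: 60.0
from [ 0.5725 -0.2511  0.1133] -45.0 -> d(mm) [-1. -0.  3.] spin 0.0 clk 72.5 w 0.17 q7 -1.59 j1 0.08
clock: 73.2
tool_pos: [0.5758, -0.2511, 0.2557]
tcp_rot: [0.924, -0.382, 0.004, -0.0]
ft_force: [-0.3, -0.7, -0.3]
grip_width: 0.495
grip_force: 0.0
from [ 0.5758 -0.2511  0.2557] -45.0 -> d(mm) [ 16. 336.   6.] spin 0.0 clk 73.2 w 0.5 q7 -1.68 j1 0.03
```

```bash

python3 -m jog '[[[1,20,0],0,0],[[3,60,0],0,0],[[5,100,0],0,0],[[7,140,0],0,0],[[9,180,0],0,0],[[11,220,0],0,0],[[13,260,0],0,0],[[14,300,0],0,0],[[15,330,0],0,0],[[15,330,0],0,0],[[15,330,0],0,0],[[15,330,0],0,0]]' 15
python3 - <<'E'
from h import *
t=bot.capture("top");s=bot.capture("side")
A=cv2.resize(t[135:215,296:380],(420,400),interpolation=2);B=cv2.resize(s[190:305,180:290],(380,400),interpolation=2)
D=cv2.resize(t[135:215,160:280],(420,200),interpolation=2)
D=np.hstack([D,np.zeros((200,380,3),np.uint8)])
cv2.imwrite("pics/fin.png",np.vstack([np.hstack([A,B]),D]))
E
```

```text
clock: 74.2
tool_pos: [0.3514, -0.4924, 0.2504]
tcp_rot: [0.924, -0.382, -0.001, -0.001]
ft_force: [-0.0, 0.6, -0.1]
grip_width: 0.497
grip_force: 0.0
```

View pics/fin.png

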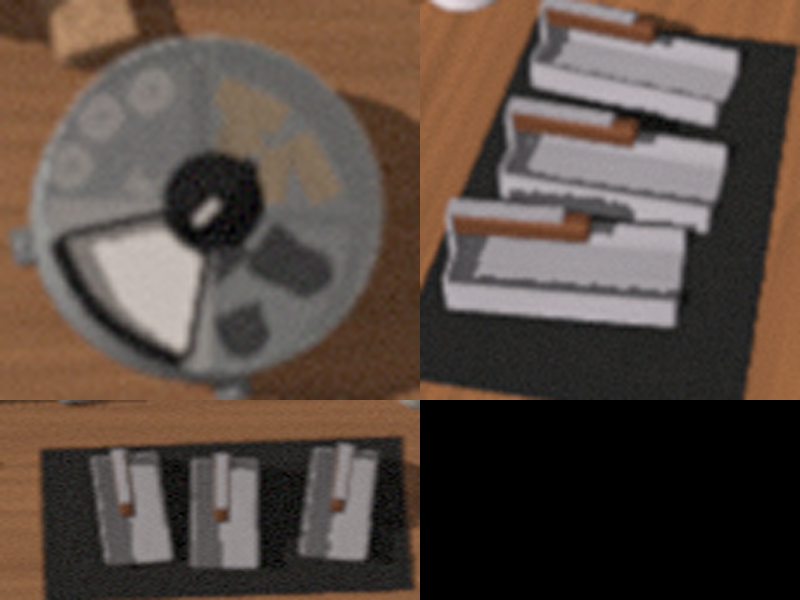

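```bash
python3 -c "
from bench import bot
print(bot.close_job())"
```

```text
the job is handed in; nothing more can be done
None
```

I emptied all three scoops (2 heel blocks, 3 wedges, 2 bobbins) into their own compartments, turned the opening over the white deck and handed the job in at about 74 s; the final pictures showed every scoop empty and flat on the mat (the heel scoop got knocked aside after I set it down), but the hand-in gave no verdict.

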